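# Load and start the gear deburring bowl

### The job

Get the small vibratory deburring bowl going with a batch of freshly cut gears: squeeze the two tabs of its clip-on cover together to free it, lay the cover right side up on the mat, put every loose small gear from the bench into the bowl, and stir them in among the ceramic beads with the wooden stick from its block, at least two full rounds with its end right down near the bowl's floor. Then stand the stick back in its block, clip the cover back on with both hooks caught under the rim, and only then throw the toggle switch over. Keep all the beads in the bowl and leave the other things on the bench where they are.

Things in the scene. Friction and masses are not known exactly. Their poses are not given: they have to be found in the camera images.
- bowl_floor (a point): Centre of the deburring bowl's inner floor, 54 mm above the bench, z up the bowl's axis. Fixed machine: round grey base 192 mm across, 34 mm high; above it on springs a round grey bowl 151 mm across outside, 136 mm across and 72 mm deep inside, rim 126 mm above the bench; a 4 mm thick inward lip narrows the mouth to 122 mm.
- cover: Loose black clip-on cover, 160 g: disc 148 mm across, 5 mm thick; below it a tapered skirt and two hooks reach 20 mm down into the mouth (1.5 mm play all round). Origin: centre of the disc's underside, z up: 72 mm above bowl_floor when seated, 20 mm above a flat it lies on. On top two grey upright pinch tabs at its +y and -y. Fits at any turn about z.
- tab_left (a joint): Tab at the cover's +y: 26 mm wide (x), 5 mm thick, 5 to 32 mm above the cover's origin, outer face 26 mm from the axis. Value: how far it is squeezed to the middle, m: 0 sprung out (2.7 N), hook caught under the lip; 0.007 fully squeezed (5.9 N), hook clear. Both squeezed, the cover lifts off; let go on the rim they catch again. Pressed down with 10 to 15 N unsqueezed it also snaps in.
- tab_right (a joint): The same for the tab at the cover's -y. Each has its own spring; outer faces 52 mm apart at rest, 38 mm fully squeezed.
- mat: Grey fabric mat fixed to the bench, 170 x 170 mm, 3 mm thick, where the cover is laid. Origin: centre of its underside.
- stick: Loose wooden stirring stick, 170 mm long, 60 g, upright in the block: lower 85 mm a round rod 14 mm across, upper 85 mm a square grip 20 x 20 mm, its faces square to the stick's x and y. Origin: centre of its lower end, z along the stick to the grip. In the block its lower end is 8 mm and its top 178 mm above the bench.
- block: Dark wooden block fixed to the bench, 64 x 64 x 70 mm high, with one upright round hole 22 mm across and 62 mm deep in the middle of its top. Origin: centre of its underside.
- switch (a joint): Toggle lever of the switch: 0 off as found, 1.0 fully over (on), rad. Turns about switch_base's y axis, from leaning 0.5 rad to its -x to leaning 0.5 rad to its +x; ends 50 mm from the pivot in a black ball 26 mm across, needs about 2 N there, stays where it is left.
- switch_base: Grey switch box fixed to the bench, 70 mm (x) x 50 mm (y) x 25 mm high; the lever's pivot is 22 mm above the origin. Origin: centre of its underside; the lever swings in its x-z plane.
- bearing: Bystander, loose: plain steel ring bearing 52 mm across, 15 mm high, not part of the batch. Origin: centre of the underside.
- wrench: Bystander, loose: steel wrench 150 mm long lying on the bench.
- gear1: Loose small steel spur gear, 28 mm across the teeth, 14 mm thick, 45 g, lying flat on the bench; two or three of gear1 to gear4 are there. Origin: centre of the underside.
- gear2: Loose small steel spur gear, 28 mm across the teeth, 14 mm thick, 45 g, lying flat on the bench; two or three of gear1 to gear4 are there. Origin: centre of the underside.
- gear3: Loose small steel spur gear, 28 mm across the teeth, 14 mm thick, 45 g, lying flat on the bench; two or three of gear1 to gear4 are there. Origin: centre of the underside.
- gear4: Loose small steel spur gear, 28 mm across the teeth, 14 mm thick, 45 g, lying flat on the bench; two or three of gear1 to gear4 are there. Origin: centre of the underside.
- bead1_center (a point): Centre of a white ceramic media ball, 24 mm across, 18 g, loose in the bowl.
- bead2_center (a point): Centre of a white ceramic media ball, 24 mm across, 18 g, loose in the bowl.
- bead3_center (a point): Centre of a white ceramic media ball, 24 mm across, 18 g, loose in the bowl.
- bead4_center (a point): Centre of a white ceramic media ball, 24 mm across, 18 g, loose in the bowl.
- bead5_center (a point): Centre of a white ceramic media ball, 24 mm across, 18 g, loose in the bowl.
- bead6_center (a point): Centre of a white ceramic media ball, 24 mm across, 18 g, loose in the bowl.
- bead7_center (a point): Centre of a white ceramic media ball, 24 mm across, 18 g, loose in the bowl.
- bead8_center (a point): Centre of a white ceramic media ball, 24 mm across, 18 g, loose in the bowl.
- bead9_center (a point): Centre of a white ceramic media ball, 24 mm across, 18 g, loose in the bowl.
Mind the look-alikes: they are no part of the job. Several things have the shape of the cover; the one meant has the colours described above. Leave any yellow look-alike of the part that bears bowl_floor alone.

How it is judged (in metres and radians):
On the way, in this order (a step that is already met when the one before it is completed fails the run):
1. both tabs of the seated cover are squeezed in (value of joint each of tab_left, tab_right above 0.0045 m and horizontal distance between cover and bowl_floor below 0.006 m and z of cover in the frame of bowl_floor below 0.078 m), for 0.1 s.
2. the cover lies right side up on the mat (horizontal distance between cover and mat below 0.06 m and height (world z) of cover below 0.03 m and z of cover in the frame of mat above 0.015 m and angle between cover's own z axis and vertical below 0.1 rad and linear speed of cover below 0.02 m/s and contact force between the fingers and cover below 0.5 N), for 0.2 s.
3. every gear present is in the bowl and let go (horizontal distance between each of gear1, gear2, gear3, gear4 and bowl_floor below 0.0705 m and z of gear1 in the frame of bowl_floor between -0.005 and 0.052 m and z of gear2 in the frame of bowl_floor between -0.005 and 0.052 m and z of gear3 in the frame of bowl_floor between -0.005 and 0.052 m and z of gear4 in the frame of bowl_floor between -0.005 and 0.052 m and contact force between the fingers and gear1 below 0.5 N and contact force between the fingers and gear2 below 0.5 N and contact force between the fingers and gear3 below 0.5 N and contact force between the fingers and gear4 below 0.5 N), for 0.2 s.
4. stirring: the stick's end is down among the beads on one side of the bowl (horizontal distance between stick and bowl_floor below 0.066 m and z of stick in the frame of bowl_floor below 0.02 m and x of stick in the frame of bowl_floor above 0.012 m).
5. and swept to the other side (horizontal distance between stick and bowl_floor below 0.066 m and z of stick in the frame of bowl_floor below 0.02 m and x of stick in the frame of bowl_floor below -0.012 m).
6. and round to the first side again, with the beads in the middle stirred about (all of step 4 and ((distance of bead7_center from where it was at the start of the episode above 0.01 m and distance of bead8_center from where it was at the start of the episode above 0.01 m) or (distance of bead8_center from where it was at the start of the episode above 0.01 m and distance of bead9_center from where it was at the start of the episode above 0.01 m) or (distance of bead7_center from where it was at the start of the episode above 0.01 m and distance of bead9_center from where it was at the start of the episode above 0.01 m))).
7. the stick stands in its block again, let go (horizontal distance between stick and block below 0.012 m and z of stick in the frame of block below 0.02 m and angle between stick's own z axis and vertical below 0.25 rad and contact force between the fingers and stick below 0.5 N), for 0.2 s.
8. the cover sits flush on the rim, let go, both hooks sprung out (horizontal distance between cover and bowl_floor below 0.004 m and z of cover in the frame of bowl_floor between 0.069 and 0.0745 m and angle between cover's own z axis and vertical below 0.05 rad and value of joint each of tab_left, tab_right below 0.002 m and contact force between the fingers and cover below 0.5 N), for 0.2 s.
9. the switch is thrown over (value of joint switch above 0.85 rad), for 0.2 s.
At the end, for the whole second after the job is handed in: Cover flush and centred on the rim (4 mm sideways, 2.5 mm in height) with both tabs sprung out (2 mm); all present gears and all nine beads in the bowl; stick upright in its block (12 mm, 0.25 rad) and down in the hole; switch past 0.85 rad; everything let go and at rest (horizontal distance between cover and bowl_floor below 0.004 m and z of cover in the frame of bowl_floor between 0.069 and 0.0745 m and angle between cover's own z axis and vertical below 0.05 rad and value of joint each of tab_left, tab_right below 0.002 m and horizontal distance between stick and block below 0.012 m and z of stick in the frame of block below 0.02 m and angle between stick's own z axis and vertical below 0.25 rad and horizontal distance between each of gear1, gear2, gear3, gear4, bead1_center, bead2_center, bead3_center, bead4_center, bead5_center, bead6_center, bead7_center, bead8_center, bead9_center and bowl_floor below 0.0705 m and z of gear1 in the frame of bowl_floor between -0.005 and 0.052 m and z of gear2 in the frame of bowl_floor between -0.005 and 0.052 m and z of gear3 in the frame of bowl_floor between -0.005 and 0.052 m and z of gear4 in the frame of bowl_floor between -0.005 and 0.052 m and z of bead1_center in the frame of bowl_floor between -0.005 and 0.052 m and z of bead2_center in the frame of bowl_floor between -0.005 and 0.052 m and z of bead3_center in the frame of bowl_floor between -0.005 and 0.052 m and z of bead4_center in the frame of bowl_floor between -0.005 and 0.052 m and z of bead5_center in the frame of bowl_floor between -0.005 and 0.052 m and z of bead6_center in the frame of bowl_floor between -0.005 and 0.052 m and z of bead7_center in the frame of bowl_floor between -0.005 and 0.052 m and z of bead8_center in the frame of bowl_floor between -0.005 and 0.052 m and z of bead9_center in the frame of bowl_floor between -0.005 and 0.052 m and value of joint switch above 0.85 rad and linear speed of each of cover, stick below 0.02 m/s); the robot touches nothing.
It fails at once if a bead leaves the bowl (horizontal distance between any of bead1_center, bead2_center, bead3_center, bead4_center, bead5_center, bead6_center, bead7_center, bead8_center, bead9_center and bowl_floor above 0.082 m).
It fails at once if the switch is thrown while the cover is not clipped on (value of joint switch above 0.5 rad and not (horizontal distance between cover and bowl_floor below 0.004 m and z of cover in the frame of bowl_floor between 0.069 and 0.0745 m and angle between cover's own z axis and vertical below 0.05 rad and value of joint each of tab_left, tab_right below 0.002 m)).
It fails at once if a bystander is moved more than 30 mm (distance of any of bearing, wrench from where it was at the start of the episode above 0.03 m).
Of gear1, gear2, gear3, gear4 only 2 to 3 are there at a start; the rules pass over those that are not, and their reading is None.
At some moment in a run one of gear1, gear2, gear3, gear4 may be knocked a few centimetres aside while the robot is not near it.
It also fails if it takes over 210 s, if anything falls off the work surface, if the arm or the gripper's body presses on something with over 40 N, if the wrist force passes 120 N, or if a joint passes its speed limit or range.

### The arm

A 6-joint arm with a two-finger parallel gripper is mounted at the origin on the work surface. World frame = base frame: x ahead of the robot, y to its left, z up, the work surface at z = 0. Lengths are in mm, angles in rad, forces in N, time in s.
With the tool pointing down it reaches from about 275 to 750 mm from the base axis. Payload 10.2 kg.
Tool frame: the origin (TCP) lies at the very end of the fingers, on their centre line; the grasp point (between the pads) lies 19 mm behind it; z points along the fingers, y is the direction in which the jaws open and shut (so a half turn about z gives the same grasp; the last joint's range is limited). The gripper opens to 85 mm and grips with 20 to 120 N. Pads are 22 mm wide; open, the fingers measure 114 mm over their backs; the gripper's body (76 mm by 85 mm) begins 54 mm behind the grasp point. The pads swing forward as they close: fully open they stand 13 mm farther back than shut.
Start: joints at [0.966, 0.313, 1.498, -0, 1.331, -0.223], TCP at [195.623, 487.199, 208.794] pointing down, gripper open.
Joint ranges: [-2.94, 2.94], [-0.97, 2.17], [0.19, 2.56], [-1.23, 4.37], [0.02, 3.11], [-2.88, 2.88]. Speed limits (rad/s): [2.39, 2.39, 3.01, 3.14, 3.14, 3.14].

### API

Orientations are given as a unit quaternion [w, x, y, z].
In Python, from rig import * gives the robot as it stands. The module is installed in compiled form; this text tells all that it offers.
- The arm moves only by the shell command python3 -m crank 'ROWS' [FORCE]. ROWS is a JSON object of lists of equal length, an entry for each row: "dp": the shift along the world's x, y, z in cm, a list of three; "delta_rot": the turn, a rotation vector about the world's x, y, z in degrees, a list of three; "claw": the closure in counts, from 0 (fully open) to 255 (shut). A call has 1 to 10 rows; each row shifts and turns the commanded pose from where the row before left it; what a row does not reach is not made up. A row lasts 1/10 s, in which the tool goes at most 50 mm and 8.59 degrees, less where a joint would pass 70% of its speed; a pose out of reach is approached as far as the arm can. A call is refused whole if a number of a shift passes 5 or a number of a turn 8.59, either way. A call with a gripper value outside its range is refused whole. The fingers move at their own pace and stop on an object; FORCE is the grip in N (left out, the last holds). Time passes only in rows, so rows that do not move let the fingers close. It gives the time, the measured TCP pose, the force and the opening at its end, in the units of the state.
- sense(): the state, without advancing time (a new reading comes with each control period).
- capture(name): name is "side" or "top"; returns (picture, depth): 400x640x3 uint8, red, green, blue; 400x640 float32, mm along the optical axis (not along the pixel's ray), 0 where there is no reading.
- camera_model(name): a dict with "fx", "fy", "cx", "cy" (pixels), "cam_to_world" (4x4, takes a point from camera to world coordinates). Camera axes: x right, y up, looking along -z (the intrinsics and any distortion apply to the point x, -y, -z); pixel columns grow to the right and rows downward; lengths in mm; the calibration is good to about 2 mm. A picture is of the moment at which its call begins. camera_model takes no time and is no camera call.
- finish_job(): hands the job in, once; it reports no verdict.
Trained networks look in the newest picture that a camera, given by its name, has taken for a name from the list of things; names that differ only in an ending like _2 or _b are one class to them, and where a whole thing is asked for, a point or a joint stands for the part that bears it (a point fixed in the world has none). Each returns a list of dicts, best first, with "p" (0 to 1); they miss things now and then, are a little off and sometimes report something else, mostly with a low value. They report only what shows in the picture. A call takes as long as a camera call. They do not tell look-alikes from the thing itself.
- boxes_of(camera, target): "centre" ([column, row] in pixels, amid what is visible of it).
- masks_of(camera, target): "region" (400x640 bool, what is visible of it) and "centre" ([column, row] in pixels, amid what is visible of it).
- pinpoint(camera, target): "centre" ([column, row] in pixels: a listed point, or the origin of a listed thing).
The state is a dict: "time_s": time; "joints": joint angles; "dq": joint speeds; "tau": joint torques, N m; "eef_pos": TCP position; "ee_rot": TCP orientation; "force": force on the tool from outside, world axes, zero at the start; "wrist_torque": the same for the moment, N m; "grip_width": opening from 0.0 (shut) to 1.0 (fully open).
Only numpy, scipy, OpenCV 4.12 (cv2) and the standard library are available. Lean on these libraries where they do the work, as an engineer would, in place of code of your own. Each camera call takes 0.05 s, during which the arm holds its last target.

## Working session

There is one attempt and no reset: what is moved stays moved. The work goes in short steps, Python scripts to look and compute and a shell command to move; the robot and the scene stay as the last step left them, time stands still between calls to the robot, and variables do not carry over. Pictures are saved under pics/ and viewed, and the job is handed in when it is done.

```bash
ls; mkdir -p pics
python3 - <<'E'
from rig import *
import cv2,numpy as np
s=sense();print(s)
for n in ("side","top"):
    im,d=capture(n);cv2.imwrite(f"pics/{n}0.png",im[:,:,::-1]);np.save(f"{n}d.npy",d);np.save(f"{n}i.npy",im)
    print(n,camera_model(n))
E
```

```text
pics
{'time_s': 0.0, 'joints': array([ 9.65618170e-01,  3.13437838e-01,  1.49841377e+00,  2.26228972e-05,
        1.33100767e+00, -2.23388164e-01]), 'dq': array([ 0.00019636, -0.00178183,  0.00077098, -0.00071162,  0.00030015,
        0.00075225]), 'tau': array([-3.50692553e-04, -4.12267900e+01, -2.59740347e+01, -1.77770071e-04,
        4.19085860e-03, -1.85671365e-05]), 'eef_pos': array([195.44384118, 486.96621333, 208.25009594]), 'ee_rot': array([-2.64986636e-04,  1.89740316e-01,  9.81834106e-01, -5.75315653e-04]), 'force': array([0.31210141, 0.94585568, 0.38444524]), 'wrist_torque': array([0.01960442, 0.00972881, 0.03272396]), 'grip_width': 1.0023450378522285}
side {'fx': 477.7769243824185, 'fy': 477.7769243824185, 'cx': 316.9192024790013, 'cy': 195.60887973101353, 'cam_to_world': array([[ 7.32831387e-01,  4.03517111e-01, -5.47843134e-01,
        -2.31103454e+02],
       [-6.80410024e-01,  4.33896635e-01, -5.90572527e-01,
        -6.92854959e+02],
       [-5.98827862e-04,  8.05548044e-01,  5.92530160e-01,
         7.97922014e+02],
       [ 0.00000000e+00,  0.00000000e+00,  0.00000000e+00,
         1.00000000e+00]])}
top {'fx': 431.5424671047656, 'fy': 431.5424671047656, 'cx': 309.5753338256562, 'cy': 198.19590176407226, 'cam_to_world': array([[ 2.03041413e-02,  9.94427777e-01, -1.03446308e-01,
         2.96717483e+02],
       [-9.99687513e-01,  1.86840008e-02, -1.66067517e-02,
        -2.13808112e+01],
       [-1.45814243e-02,  1.03751168e-01,  9.94496394e-01,
         1.35511197e+03],
       [ 0.00000000e+00,  0.00000000e+00,  0.00000000e+00,
         1.00000000e+00]])}
```

View pics/top0.png

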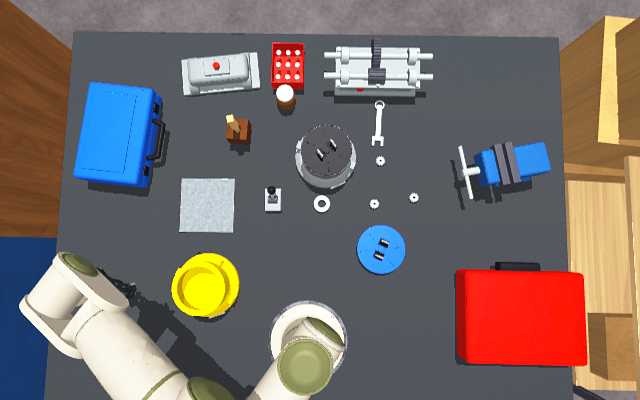

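View pics/side0.png

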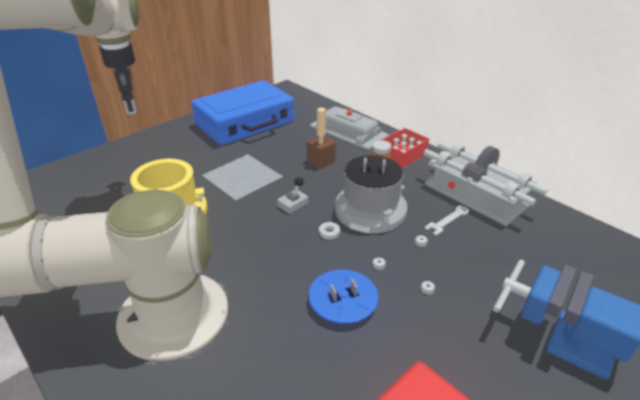

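The top picture shows:
- Black cover on the grey bowl at (325,150). Its look-alike is a blue cover at (381,249).
- Yellow bowl look-alike at (205,285).
- Gears at (380,160), (374,203) and (414,197). The ring bearing, a bystander, is at (321,203).
- Mat at (207,205), block and stick at (237,130), switch at (273,200).

By the description I choose the black cover. I'll check it in a crop.

```bash
cat > h.py <<'E'
from rig import *
import numpy as np,cv2
def cloud(n,d):
    m=camera_model(n);v,u=np.mgrid[0:400,0:640]
    p=np.stack([(u-m['cx'])/m['fx']*d,-(v-m['cy'])/m['fy']*d,-d],-1)
    T=m['cam_to_world'];w=p@T[:3,:3].T+T[:3,3];w[d<=0]=np.nan
    return w
def look(n):
    im,d=capture(n);return im,cloud(n,d)
def proj(n,P):
    m=camera_model(n);T=np.linalg.inv(m['cam_to_world']);p=T[:3,:3]@np.asarray(P,float)+T[:3,3]
    return m['cx']+m['fx']*p[0]/-p[2], m['cy']-m['fy']*p[1]/-p[2]
def crop(im,c,r,name,z=5):
    x,y=c;a=im[max(0,y-r):y+r,max(0,x-r):x+r,::-1];cv2.imwrite('pics/'+name,cv2.resize(a,None,fx=z,fy=z,interpolation=cv2.INTER_CUBIC))
E
python3 - <<'E'
from h import *
im=np.load('topi.npy');w=cloud('top',np.load('topd.npy'))
crop(im,(325,150),50,'c1.png',6)
ims=np.load('sidei.npy');ws=cloud('side',np.load('sided.npy'))
crop(ims,(372,190),50,'c2.png',6)
np.set_printoptions(precision=1,suppress=True)
def fit(w,c,r,z0,z1,nm):
    x,y=c;a=w[y-r:y+r,x-r:x+r].reshape(-1,3);a=a[(a[:,2]>z0)&(a[:,2]<z1)]
    (cx,cy),rad=cv2.minEnclosingCircle(a[:,:2].astype(np.float32))
    print(nm,len(a),np.median(a,0),a.mean(0),'circ',cx,cy,rad)
print(w[205,230:330:8,2],w[230,340],w[100,200])
fit(w,(325,150),42,128,140,'coverdisc top')
fit(w,(325,150),42,142,170,'tabs')
fit(w,(380,160),9,8,30,'gA');fit(w,(374,203),9,8,30,'gB');fit(w,(414,197),9,8,30,'gC')
fit(w,(321,203),14,8,30,'bearing')
fit(w,(237,130),22,60,75,'block');fit(w,(232,120),22,150,200,'stick')
fit(w,(273,200),18,40,100,'ball');fit(w,(273,205),22,15,30,'swbox')
a=(w[:,:,2]>1.5)&(w[:,:,2]<5)&(w[:,:,1]>150);
fit(w,(207,205),40,1.5,6,'mat')
for c,r,z0,z1,nm in [((372,190),50,128,140,'cover s'),((372,170),50,142,170,'tabs s'),((421,241),9,8,30,'gA'),((379,264),9,8,30,'gB'),((428,288),9,8,30,'gC'),((329,230),16,8,30,'bearing'),((321,150),25,60,75,'block'),((321,125),30,150,200,'stick'),((298,190),22,40,100,'ball'),((293,200),22,15,30,'swbox'),((242,176),50,1.5,6,'mat')]: fit(ws,c,r,z0,z1,nm)
E
```

```text
[-0.3 -6.1  1.  -4.5 -3.2 25.3 25.4  2.3  4.2 -3.3 -0.5 -6.1 16.9] [339.4 -96.1  -1.7] [751.4 363.4   0.2]
coverdisc top 1504 [565.4 -45.2 130.3] [565.5 -45.3 130.7] circ 564.93212890625 -44.803775787353516 74.60842895507812
tabs 49 [569.  -55.9 155. ] [565.2 -45.3 154.3] circ 565.6837158203125 -45.230560302734375 29.339879989624023
gA 53 [ 558.3 -218.4   12.8] [ 558.4 -218.6   12.5] circ 558.9144287109375 -218.71206665039062 14.197258949279785
gB 49 [ 421.8 -199.9   12.2] [ 422.4 -199.7   12.1] circ 422.58331298828125 -199.82102966308594 13.609485626220703
gC 56 [ 445.8 -323.7   12.1] [ 444.8 -323.1   12.5] circ 444.9493103027344 -322.8863525390625 14.20431900024414
bearing 161 [419.5 -37.7  13.8] [419.9 -36.3  13.8] circ 419.87738037109375 -35.71382141113281 25.727699279785156
block 337 [631.8 219.3  68.3] [634.7 223.7  68.1] circ 639.1008911132812 227.53134155273438 44.850772857666016
stick 70 [638.  226.  175.3] [638.2 226.5 172. ] circ 640.9996948242188 228.04025268554688 12.932784080505371
ball 69 [450.5 115.7  71.9] [450.3 116.1  68.4] circ 448.8172912597656 117.1718521118164 
[... 761 characters left out ...]
5 -322.9241943359375 15.127866744995117
bearing 274 [422.2 -33.2  14.8] [426.7 -35.2  14.8] circ 439.3509521484375 -30.991771697998047 47.340843200683594
block 282 [631.3 220.2  69.7] [632.7 222.4  69. ] circ 636.3905029296875 226.65919494628906 44.77085494995117
stick 85 [632.6 224.6 168.1] [634.6 224.9 167.4] circ 637.5403442382812 225.08395385742188 13.148791313171387
ball 98 [445.3 113.9  69.3] [445.6 114.   65.5] circ 447.2091064453125 115.28054809570312 14.647363662719727
swbox 285 [415.4 106.3  24.8] [420.3 109.5  24.1] circ 426.1685791015625 114.99432373046875 41.1060791015625
mat 4100 [403.2 327.8   2.9] [414.8 333.    3.1] circ 416.3558349609375 373.3478698730469 326.39019775390625
```

View pics/c1.png

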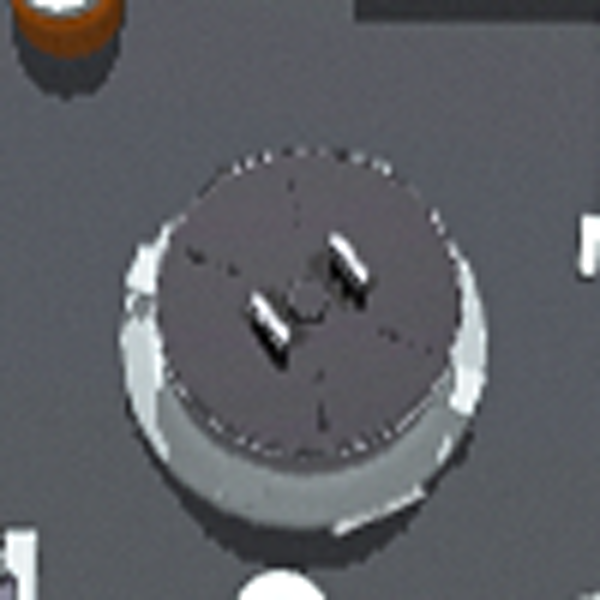

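View pics/c2.png

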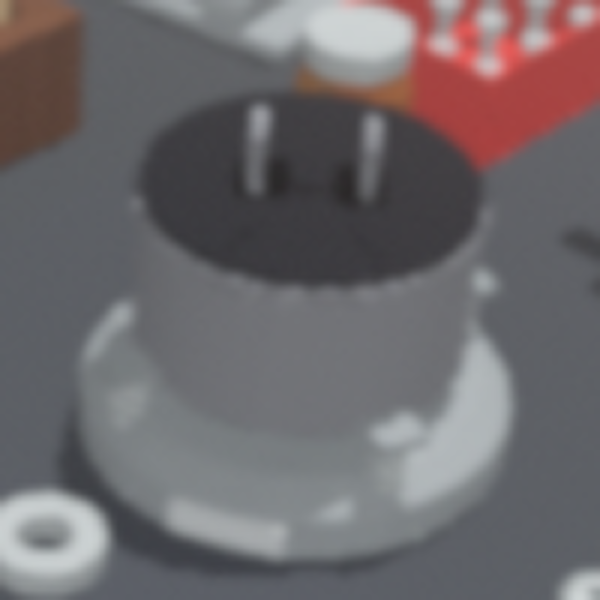

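Run:
```python
from h import *
np.set_printoptions(precision=1,suppress=True)
for n in('top','side'):
    im=np.load(n+'i.npy');w=cloud(n,np.load(n+'d.npy'))
    d=np.hypot(w[...,0]-565,w[...,1]+45)
    a=w[(d<35)&(w[...,2]>140)];
    q=a[:,:2]-a[:,:2].mean(0);U,S,V=np.linalg.svd(q);print(n,'tabs',a.mean(0),V[0],np.rad2deg(np.arctan2(V[0][1],V[0][0])),len(a))
    k=np.sign(q@V[0]);
    for s in(-1,1):
        b=a[k==s];print(b.mean(0),np.linalg.svd(b[:,:2]-b[:,:2].mean(0))[2][0],b[:,2].max(), np.ptp(b[:,:2],axis=0))
    # disc circle by algebraic fit on boundary hull
    b=w[(d<85)&(w[...,2]>127)&(w[...,2]<136)][:,:2].astype(np.float32)
    h=cv2.convexHull(b)[:,0];A=np.c_[2*h,np.ones(len(h))];s=np.linalg.lstsq(A,(h**2).sum(1),rcond=None)[0];print('disc',s[:2],np.sqrt(s[2]+s[0]**2+s[1]**2))
    for nm,c,R,z0,z1 in[('block',(635,226),60,62,76),('stick',(638,226),25,140,200),('swbox',(427,115),50,20,30)]:
        d=np.hypot(w[...,0]-c[0],w[...,1]-c[1]);b=w[(d<R)&(w[...,2]>z0)&(w[...,2]<z1)][:,:2].astype(np.float32)
        print(nm,cv2.minAreaRect(b))
    # stick tip
    d=np.hypot(w[...,0]-638,w[...,1]-226);b=w[(d<40)&(w[...,2]>173)];print('sticktop',b.mean(0),len(b),cv2.minAreaRect(b[:,:2].astype(np.float32)))
    d=np.hypot(w[...,0]-450,w[...,1]-115);b=w[(d<40)&(w[...,2]>54)];
    A=np.c_[2*b,np.ones(len(b))];s=np.linalg.lstsq(A,(b**2).sum(1),rcond=None)[0];print('ball',s[:3],np.sqrt(s[3]+(s[:3]**2).sum()))
    # mat by colour
    m=(im.min(2)>110)&(np.abs(w[...,2]-3)<8)&(np.hypot(w[...,0]-407,w[...,1]-325)<130)
    b=w[m];print('mat',cv2.minAreaRect(b[:,:2].astype(np.float32)),len(b))
```

```text
top tabs [565.2 -45.3 154.3] [-0.6  0.8] 129.08305758251666 49
[579.8 -63.5 154. ] [-0.8 -0.6] 160.1791264655476 [23.3 17.6]
[550.  -26.4 154.6] [-0.8 -0.6] 163.58921610239668 [22.5 17.4]
disc [565.  -45.3] 73.38878009638674
block ((640.3271484375, 228.12832641601562), (65.23292541503906, 65.34217071533203), 86.22586059570312)
stick ((639.8059692382812, 227.89276123046875), (20.940139770507812, 19.565942764282227), 11.568507194519043)
swbox ((428.94293212890625, 115.89005279541016), (66.4083251953125, 47.32870864868164), 1.952324390411377)
sticktop [639.1 228.  176.5] 46 ((638.8897094726562, 227.8015594482422), (20.073945999145508, 18.595640182495117), 20.634553909301758)
ball [453.3 116.8  67.6] 11.26299287569191
mat ((411.5390625, 326.456787109375), (172.33160400390625, 171.7487030029297), 0.24081189930438995) 2865
side tabs [560.  -47.7 153.2] [ 0.6 -0.8] -51.46984364740762 55
[545.5 -29.4 152.5] [-0.8 -0.6] 159.27008283232055 [21.8 16.4]
[575.  -66.7 154. ] [-0.8 -0.6] 159.45954120506747 [24.4 18.6]
disc [563.7 -45.5] 74.60298993865764
block ((638.345703125, 229.32827758789062), (69.66832733154297, 68.7522964477539), 89.44534301757812)
stick ((635.9784545898438, 226.05596923828125), (24.633155822753906, 20.692197799682617), 47.32402038574219)
swbox ((426.1942138671875, 115.62739562988281), (53.0090446472168, 72.49560546875), 89.45110321044922)
sticktop [635.6 226.  177.3] 32 ((636.8816528320312, 226.0797119140625), (22.8001766204834, 21.284521102905273), 66.8760757446289)
ball [450.7 117.2  67.4] 11.958008980396857
mat ((391.7844543457031, 330.5133361816406), (225.49713134765625, 187.28347778320312), 0.7002159953117371) 2021
```

The crop confirms the black disc with two grey tabs on the grey bowl. The cover centre is about (564.5,-45.3) and the tab axis is about -51.3°. Next I move over it, turning -119.4°.

```bash
R='{"dp":[[1.845,-2.66,0.2],[1.845,-2.66,0.2],[1.845,-2.66,0.2],[1.845,-2.66,0.2],[1.845,-2.66,0.2],[1.845,-2.66,0.2],[1.845,-2.66,0.2],[1.845,-2.66,0.2],[1.845,-2.66,0.2],[1.845,-2.66,0.2]],"delta_rot":[[0,0,-5.97],[0,0,-5.97],[0,0,-5.97],[0,0,-5.97],[0,0,-5.97],[0,0,-5.97],[0,0,-5.97],[0,0,-5.97],[0,0,-5.97],[0,0,-5.97]],"claw":[0,0,0,0,0,0,0,0,0,0]}'; : ; python3 -m crank '{"dp":[[1.845,-2.66,0.2],[1.845,-2.66,0.2],[1.845,-2.66,0.2],[1.845,-2.66,0.2],[1.845,-2.66,0.2],[1.845,-2.66,0.2],[1.845,-2.66,0.2],[1.845,-2.66,0.2],[1.845,-2.66,0.2],[1.845,-2.66,0.2]],"delta_rot":[[0,0,-5.97],[0,0,-5.97],[0,0,-5.97],[0,0,-5.97],[0,0,-5.97],[0,0,-5.97],[0,0,-5.97],[0,0,-5.97],[0,0,-5.97],[0,0,-5.97]],"claw":[0,0,0,0,0,0,0,0,0,0]}'
```

```text
time_s: 1.1
eef_pos: [380.6, 220.0, 228.7]
ee_rot: [-0.0, 0.655, 0.756, -0.0]
force: [-0.5, 0.8, -0.1]
grip_width: 0.997
```

```bash
python3 -m crank '{"dp":[[1.845,-2.66,0.1],[1.845,-2.66,0.1],[1.845,-2.66,0.1],[1.845,-2.66,0.1],[1.845,-2.66,0.1],[1.845,-2.66,0.1],[1.845,-2.66,0.1],[1.845,-2.66,0.1],[1.845,-2.66,0.1],[1.84,-2.66,0.1]],"delta_rot":[[0,0,-5.97],[0,0,-5.97],[0,0,-5.97],[0,0,-5.97],[0,0,-5.97],[0,0,-5.97],[0,0,-5.97],[0,0,-5.97],[0,0,-5.97],[0,0,-5.97]],"claw":[0,0,0,0,0,0,0,0,0,0]}' && python3 -m crank '{"dp":[[0,0,0],[0,0,0]],"delta_rot":[[0,0,0],[0,0,0]],"claw":[0,0]}'
python3 - <<'E'
from h import *
s=sense();print(s['eef_pos'],s['ee_rot'],s['force'],s['joints'])
im,_=look('side');crop(im,(372,150),70,'s1.png',5)
im,_=look('top');cv2.imwrite('pics/t1.png',im[:,:,::-1])
E
```

```text
time_s: 2.1
eef_pos: [565.1, -45.9, 238.5]
ee_rot: [-0.0, 0.944, 0.329, -0.0]
force: [-0.4, -0.4, -0.1]
grip_width: 0.998
time_s: 2.3
eef_pos: [564.4, -45.0, 238.2]
ee_rot: [-0.0, 0.943, 0.332, -0.0]
force: [-0.3, 0.7, 0.3]
grip_width: 1.0
[564.40589917 -45.00748749 238.16578216] [-4.54722249e-04  9.43449875e-01  3.31514544e-01 -4.83627514e-04] [-0.34301574  0.7309187   0.34055827] [-2.86538973e-01  3.87252541e-01  1.31748680e+00  1.73841665e-04
  1.43816974e+00  6.08417200e-01]
```

View pics/s1.png

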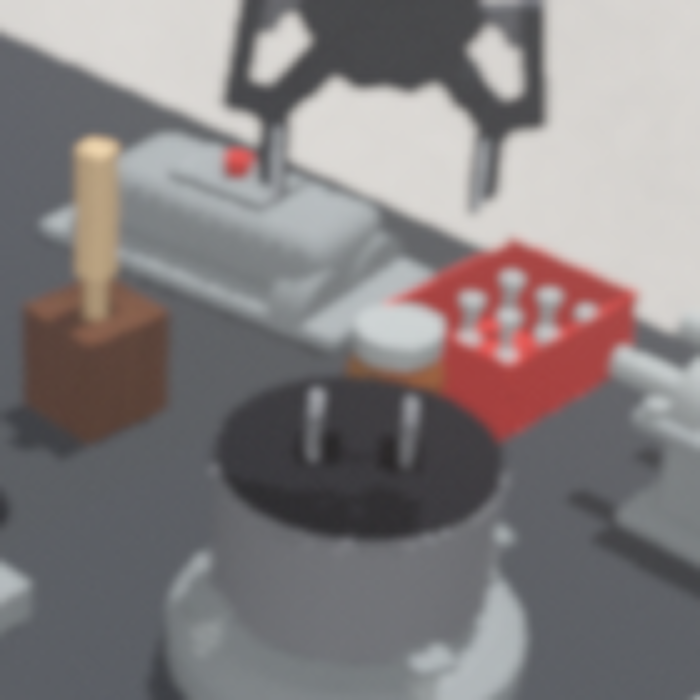

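The open gripper is above the two tabs (crop (315,425) and (405,430)), with nothing in the way. I descend to z about 136.

```bash
python3 -m crank '{"dp":[[0,0,-1.5],[0,0,-1.5],[0,0,-1.5],[0,0,-1.5],[0,0,-1.2],[0,0,-1.0],[0,0,-0.8],[0,0,-0.7],[0,0,-0.5],[0,0,0]],"delta_rot":[[0,0,0],[0,0,0],[0,0,0],[0,0,0],[0,0,0],[0,0,0],[0,0,0],[0,0,0],[0,0,0],[0,0,0]],"claw":[0,0,0,0,0,0,0,0,0,0]}' 40
python3 - <<'E'
from h import *
im,_=look('side');crop(im,(372,160),50,'s2.png',7)
im,_=look('top');crop(im,(325,140),60,'t2.png',6)
E
```

```text
time_s: 3.4
eef_pos: [564.4, -44.8, 136.3]
ee_rot: [-0.0, 0.943, 0.332, -0.0]
force: [-0.2, -1.3, 0.2]
grip_width: 1.0
```

View pics/s2.png

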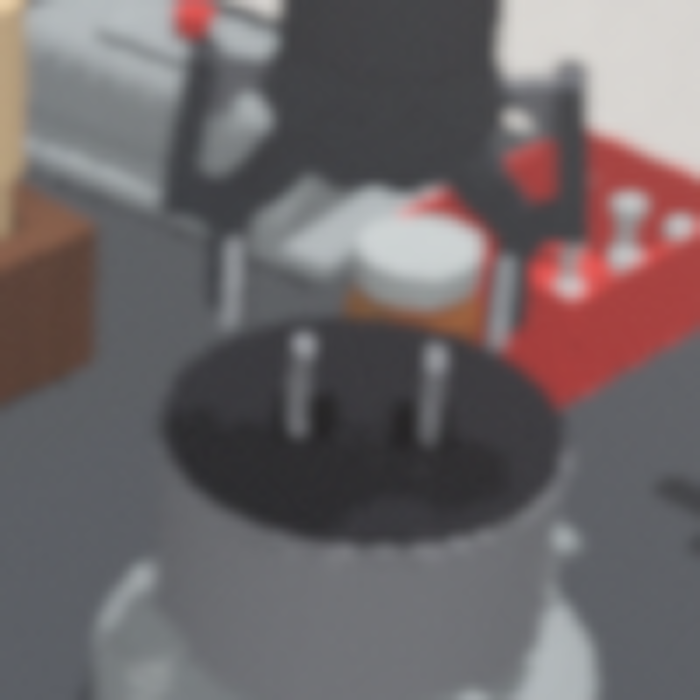

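Run:
```python
from h import *
import numpy as np
u=np.array([np.cos(np.deg2rad(-51.3)),np.sin(np.deg2rad(-51.3)),0]);c=np.array([564.4,-44.8,0])
f=lambda P:[round((a-b)*7) for a,b in zip(proj('side',P),(322,110))]
for z in(136,149,160):
    for k in(-42.5,42.5): print('finger',z,k,f(c+k*u+[0,0,z]))
for k in(-23.5,23.5): print('tab top',f([564.5,-45.3,158]+k*u),'tab bottom',f([564.5,-45.3,131]+k*u))
```

```text
finger 136 -42.5 [241, 399]
finger 136 42.5 [476, 418]
finger 149 -42.5 [242, 369]
finger 149 42.5 [479, 388]
finger 160 -42.5 [244, 343]
finger 160 42.5 [482, 362]
tab top [298, 353] tab bottom [293, 416]
tab top [429, 363] tab bottom [423, 426]
```

View pics/t2.png

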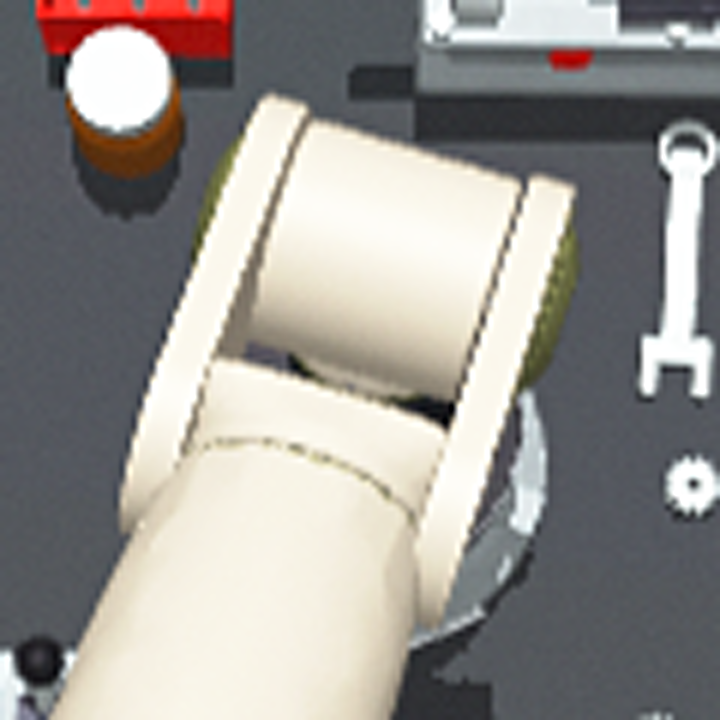

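Run:
```python
from h import *
np.set_printoptions(precision=1,suppress=True)
im,w=look('side')
a=w[125:165,335:400].reshape(-1,3);im2=im[125:165,335:400].reshape(-1,3)
u=np.array([np.cos(np.deg2rad(-51.3)),np.sin(np.deg2rad(-51.3))]);v=np.array([-u[1],u[0]])
q=a[:,:2]-[564.4,-44.8];y=q@u;x=q@v
for lo,hi in((-65,-36),(36,65),(-28,-18),(18,28)):
    m=(y>lo)&(y<hi)&(abs(x)<30)&(a[:,2]>136);b=np.argsort(a[m,2])
    print(lo,hi,m.sum());print(np.c_[x[m],y[m],a[m,2]][b][:12])
```

```text
-65 -36 217
[[ -7.7 -47.1 173.2]
 [ -3.4 -45.  173.7]
 [ -9.9 -49.4 174.3]
 [-10.9 -49.5 177.8]
 [-11.5 -47.  178.4]
 [ -8.8 -44.8 179.9]
 [ -7.7 -54.9 181.2]
 [-13.1 -47.1 182.3]
 [-13.7 -49.5 182.4]
 [ -4.6 -52.7 182.4]
 [ -7.3 -55.1 183.8]
 [ -7.6 -57.5 183.8]]
36 65 179
[[-10.3  46.6 174.6]
 [ -9.9  46.3 177.2]
 [ -6.1  43.8 177.5]
 [-10.8  43.9 177.5]
 [-13.3  41.4 178.8]
 [-10.2  41.2 179.8]
 [-10.7  46.  180.5]
 [ -6.2  48.4 180.9]
 [ -8.1  45.9 181.8]
 [ -7.7  50.7 181.9]
 [-10.1  41.  182.5]
 [-10.4  43.4 182.9]]
-28 -18 60
[[ -5.5 -21.1 150.7]
 [  3.8 -26.9 153.2]
 [-10.6 -23.4 153.7]
 [ -4.  -21.5 155.6]
 [ -9.9 -26.1 156. ]
 [-15.  -25.7 156.2]
 [ -6.8 -23.9 157.2]
 [ 12.1 -25.1 157.2]
 [ -7.3 -26.3 157.2]
 [ -2.2 -21.7 157.5]
 [-12.4 -23.5 157.8]
 [ -4.  -24.1 158.4]]
18 28 67
[[ -1.5  26.1 152.5]
 [ -2.   20.9 155.3]
 [  2.   25.7 156.2]
 [  4.6  23.  157.3]
 [ -9.5  23.5 157.4]
 [ 13.7  22.7 157.6]
 [ -1.3  23.2 158.1]
 [  7.4  22.8 158.5]
 [ -6.5  25.8 158.6]
 [-12.1  21.  158.7]
 [ 11.5  25.1 159.1]
 [  1.2  25.4 159.7]]
```

Run:
```python
from h import *
np.set_printoptions(precision=1,suppress=True)
u=np.array([.373,.928,0])
for z in(208,221,240):
    for k in(-42.5,0,42.5): print(z,k,proj('side',np.array([195.4,487,z])+k*u))
im=np.load('sidei.npy');crop(im,(125,85),45,'s0.png',8)
```

```text
208 -42.5 (np.float64(135.20613929703237), np.float64(124.66440243590804))
208 0 (np.float64(134.06529548382113), np.float64(117.66141312910307))
208 42.5 (np.float64(132.98006360853526), np.float64(110.99979378207044))
221 -42.5 (np.float64(134.07462277391582), np.float64(120.18987560591066))
221 0 (np.float64(132.95531063969716), np.float64(113.25694738696563))
221 42.5 (np.float64(131.89088309384044), np.float64(106.66396983933697))
240 -42.5 (np.float64(132.39535494338986), np.float64(113.54929298167777))
240 0 (np.float64(131.30863231005586), np.float64(106.72285971034579))
240 42.5 (np.float64(130.27566022432745), np.float64(100.23406965658565))
```

View pics/s0.png

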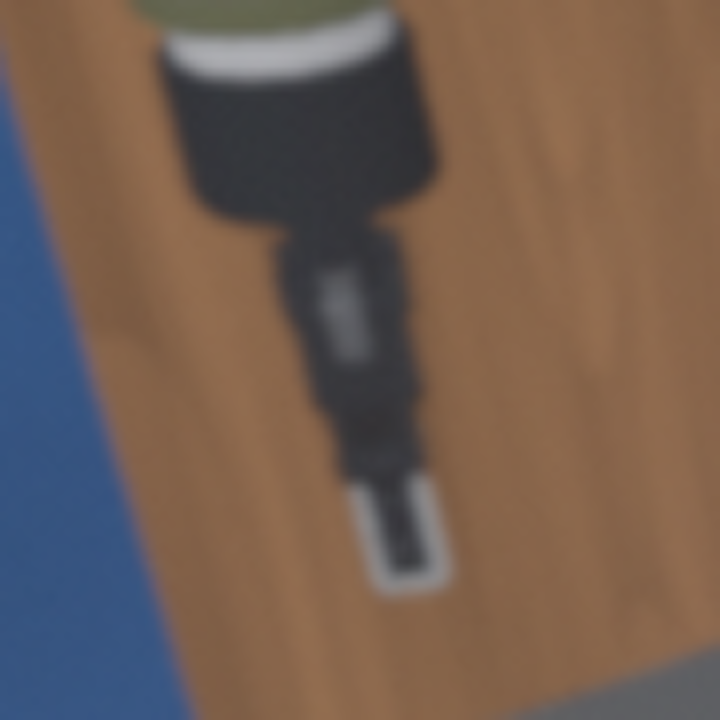

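The fingertips show about 30 mm above the nominal TCP when open. I'll half close the gripper, without touching the tabs, to see where the tips go.

```bash
python3 -m crank '{"dp":[[0,0,3],[0,0,3],[0,0,0],[0,0,0],[0,0,0],[0,0,0]],"delta_rot":[[0,0,0],[0,0,0],[0,0,0],[0,0,0],[0,0,0],[0,0,0]],"claw":[0,0,255,255,255,255]}' 40;python3 -m crank '{"dp":[[0,0,0],[0,0,0],[0,0,0],[0,0,0],[0,0,0],[0,0,0]],"delta_rot":[[0,0,0],[0,0,0],[0,0,0],[0,0,0],[0,0,0],[0,0,0]],"claw":[255,255,255,255,255,255]}' 40
python3 - <<'E'
from h import *
s=sense();print(s['eef_pos'])
im,w=look('side');crop(im,(372,130),50,'s3.png',7)
print(proj('side',s['eef_pos']),[(a-b)*7 for a,b in zip(proj('side',s['eef_pos']),(322,80))])
E
```

```text
time_s: 4.15
eef_pos: [564.2, -44.7, 195.8]
ee_rot: [-0.001, 0.943, 0.332, -0.001]
force: [-0.7, 0.1, -0.1]
grip_width: 0.324
time_s: 4.75
eef_pos: [564.6, -44.8, 196.8]
ee_rot: [-0.0, 0.943, 0.332, 0.0]
force: [-0.6, -0.8, 0.7]
grip_width: 0.002
[564.56895028 -44.79978512 196.77970103]
(np.float64(374.8753830661352), np.float64(147.6176170044319)) [np.float64(370.1276814629465), np.float64(473.32331903102335)]
```

View pics/s3.png

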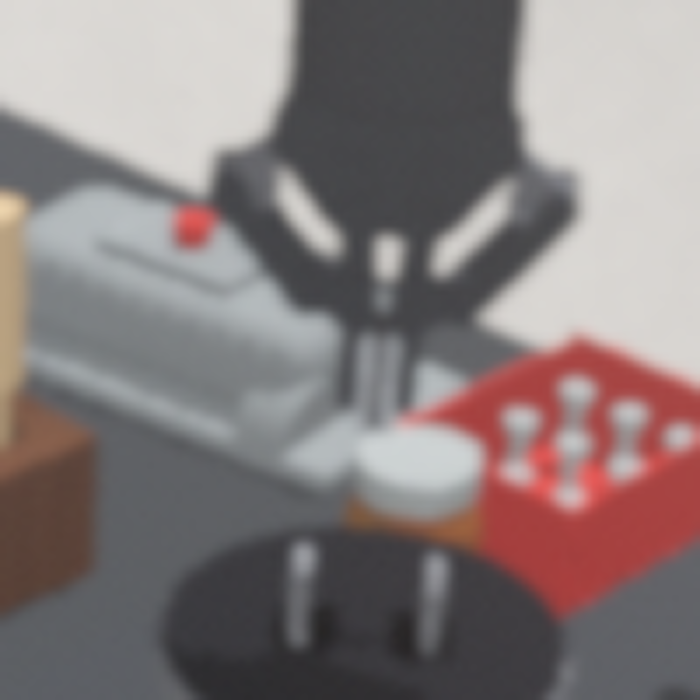

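Run:
```python
from h import *
np.set_printoptions(precision=1,suppress=True)
im,w=look('side')
# columns around 375, rows 125..145
for r in range(120,146,1): print(r,w[r,372:381,2], w[r,375])
```

```text
120 [280.7 278.5 276.9 268.9   1.6  -3.  279.2 276.8 280.5] [566.  -37.1 268.9]
121 [275.  275.2 274.8 267.9   0.4 266.4 276.5 275.6 276.9] [563.6 -39.3 267.9]
122 [272.7 272.9 275.  267.4  53.  266.9 272.8 273.4 273.2] [560.6 -42.1 267.4]
123 [270.3 269.4 270.3 268.   53.8 270.3 271.5 271.7 271. ] [555.9 -46.1 268. ]
124 [268.7 267.6 267.2 263.7 256.1 269.5 268.  268.8 269.1] [558.5 -44.2 263.7]
125 [264.6 266.1 265.5 263.3 255.8 265.7 265.8 268.2 266.6] [555.2 -47.2 263.3]
126 [262.6 262.1 262.8 257.  258.1 263.9 264.4 264.9 264. ] [560.8 -42.8 257. ]
127 [258.8 259.  257.4 255.2 258.3 257.5 260.1 259.5 261.8] [559.6 -44.1 255.2]
128 [255.  256.2 256.6 259.4 256.9 256.9 258.8 256.7 256.4] [549.8 -52.3 259.4]
129 [253.8 253.7 252.7 255.5 255.4 256.9 256.1 254.  253. ] [551.8 -51.  255.5]
130 [247.7 249.9 253.2 250.6 254.2 251.4 251.4 251.2 249.6] [555.1 -48.5 250.6]
131 [246.9 250.3 248.  250.4 249.  249.5 249.4 246.7 249.3] [551.6 -51.6 250.4]
132 [245.2 246.3 246.5 246.4 246.6 248.4 243.9 245.5 244.1] [553.7 -50.1 246.4]
133 [240.3 245.1 240.8 244.  244.9 245.6 240.5 243.2 243.2] 
[... 243 characters left out ...]
3.8 -51.  235.9]
137 [230.9 233.2 233.4 232.4 236.  234.9 230.2 232.  230.8] [555.  -50.3 232.4]
138 [229.  229.7 229.8 229.4 232.3 231.5 227.4 228.  228.4] [555.6 -50.1 229.4]
139 [227.7 227.3 228.7 229.  225.3 230.5  10.3   9.8  11.7] [552.5 -52.8 229. ]
140 [225.2 223.6 223.5 223.  225.3 226.3  12.6  57.   53.2] [557.2 -49.3 223. ]
141 [ 14.7  13.4 222.4 219.1 219.9 222.2  77.4  74.8  76. ] [558.8 -48.2 219.1]
142 [13.4 12.8 78.5 76.3 72.4 75.2 75.6 75.1 74.9] [749.2 106.9  76.3]
143 [12.7 76.8 75.9 76.9 76.7 73.7 73.5 76.3 77.8] [743.9 102.2  76.9]
144 [13.2 75.9 75.3 76.5 75.4 75.1 74.7 77.7 74.3] [739.9  98.7  76.5]
145 [ 9.2 75.6 76.8 76.1 76.  74.7 76.9 70.8 78.1] [736.   95.2  76.1]
```

The depth image puts the shut fingertips at z about 218 while the TCP reads 197, so the real tips lie about 21 mm behind the reported TCP. I'll check this with a gentle touch of the shut fingers on the cover disc between the tabs, in small steps and reading the force.

```bash
python3 -m crank '{"dp":[[0,0,-1.2],[0,0,-1.2],[0,0,-1.2],[0,0,-1.2],[0,0,-0.8],[0,0,-0.3],[0,0,0],[0,0,0]],"delta_rot":[[0,0,0],[0,0,0],[0,0,0],[0,0,0],[0,0,0],[0,0,0],[0,0,0],[0,0,0]],"claw":[255,255,255,255,255,255,255,255]}'; for i in 1; do python3 -m crank '{"dp":[[0,0,-0.2],[0,0,-0.2],[0,0,0]],"delta_rot":[[0,0,0],[0,0,0],[0,0,0]],"claw":[255,255,255]}'; done;  python3 -m crank '{"dp":[[0,0,-0.2],[0,0,-0.2],[0,0,0]],"delta_rot":[[0,0,0],[0,0,0],[0,0,0]],"claw":[255,255,255]}'
```

```text
time_s: 5.65
eef_pos: [564.8, -44.9, 138.2]
ee_rot: [0.0, 0.943, 0.332, 0.0]
force: [-0.2, -0.4, -0.0]
grip_width: -0.0
time_s: 5.95
eef_pos: [564.5, -44.8, 133.6]
ee_rot: [-0.0, 0.943, 0.332, -0.0]
force: [0.8, -0.8, -0.3]
grip_width: -0.003
time_s: 6.25
eef_pos: [564.4, -44.8, 129.4]
ee_rot: [-0.0, 0.943, 0.332, -0.0]
force: [0.1, -0.5, -0.0]
grip_width: 0.001
```

```bash
python3 -m crank '{"dp":[[0,0,-0.3],[0,0,-0.3],[0,0,-0.2],[0,0,0]],"delta_rot":[[0,0,0],[0,0,0],[0,0,0],[0,0,0]],"claw":[255,255,255,255]}';  python3 -m crank '{"dp":[[0,0,-0.2],[0,0,-0.2],[0,0,0]],"delta_rot":[[0,0,0],[0,0,0],[0,0,0]],"claw":[255,255,255]}'
python3 - <<'E'
from h import *
s=sense();print(s['eef_pos'])
im,w=look('side');crop(im,(372,150),50,'s4.png',7)
E
```

```text
time_s: 6.65
eef_pos: [564.4, -44.7, 121.4]
ee_rot: [-0.0, 0.943, 0.332, -0.0]
force: [0.5, 1.2, 0.3]
grip_width: -0.0
time_s: 6.95
eef_pos: [564.4, -44.8, 117.5]
ee_rot: [-0.0, 0.943, 0.332, -0.0]
force: [-0.6, -0.5, -0.3]
grip_width: -0.001
[564.43479963 -44.75153301 117.47174098]
```

View pics/s4.png

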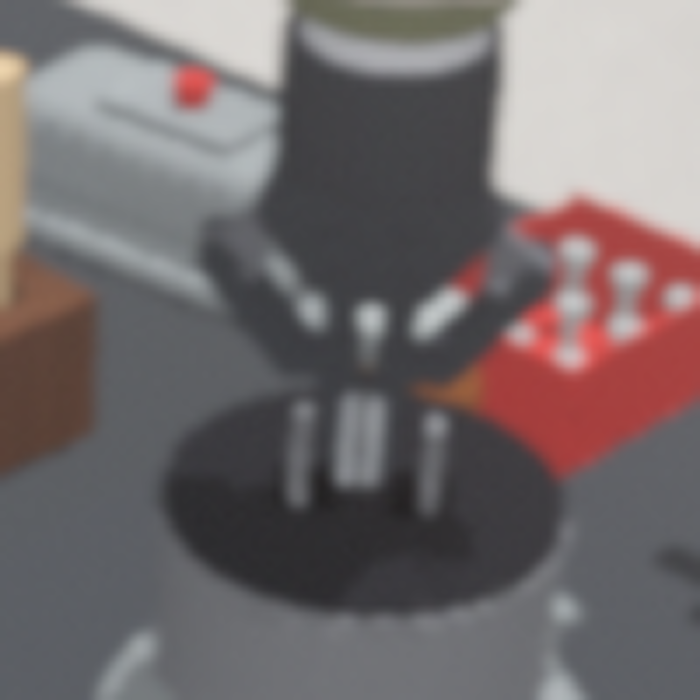

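The shut fingers stand between the tabs (crop (360,480)), with their tips still a few mm above the disc. I go on in 1 mm steps.

```bash
python3 -m crank '{"dp":[[0,0,-0.1],[0,0,-0.1],[0,0,-0.1],[0,0,0]],"delta_rot":[[0,0,0],[0,0,0],[0,0,0],[0,0,0]],"claw":[255,255,255,255]}';  python3 -m crank '{"dp":[[0,0,-0.1],[0,0,-0.1],[0,0,0]],"delta_rot":[[0,0,0],[0,0,0],[0,0,0]],"claw":[255,255,255]}';  python3 -m crank '{"dp":[[0,0,-0.1],[0,0,0]],"delta_rot":[[0,0,0],[0,0,0]],"claw":[255,255]}'
```

```text
time_s: 7.4
eef_pos: [564.5, -44.8, 114.6]
ee_rot: [-0.0, 0.943, 0.332, -0.0]
force: [-0.3, 0.1, 0.5]
grip_width: 0.001
time_s: 7.7
eef_pos: [564.5, -44.8, 112.6]
ee_rot: [-0.0, 0.943, 0.332, -0.0]
force: [-0.2, 0.1, 0.4]
grip_width: 0.001
time_s: 7.9
eef_pos: [564.5, -44.8, 111.7]
ee_rot: [-0.0, 0.943, 0.332, -0.0]
force: [-0.1, -0.3, 0.2]
grip_width: -0.001
```

```bash
for k in 1; do python3 -m crank '{"dp":[[0,0,-0.1],[0,0,0]],"delta_rot":[[0,0,0],[0,0,0]],"claw":[255,255]}'; done;  python3 -m crank '{"dp":[[0,0,-0.1],[0,0,0]],"delta_rot":[[0,0,0],[0,0,0]],"claw":[255,255]}';  python3 -m crank '{"dp":[[0,0,-0.1],[0,0,0]],"delta_rot":[[0,0,0],[0,0,0]],"claw":[255,255]}'
```

```text
time_s: 8.1
eef_pos: [564.5, -44.8, 110.6]
ee_rot: [-0.0, 0.943, 0.332, -0.0]
force: [0.3, 0.3, 0.3]
grip_width: 0.002
time_s: 8.3
eef_pos: [564.5, -44.8, 109.7]
ee_rot: [-0.0, 0.943, 0.332, -0.0]
force: [1.4, 0.1, -0.9]
grip_width: 0.0
time_s: 8.5
eef_pos: [564.5, -44.8, 108.7]
ee_rot: [-0.0, 0.943, 0.332, -0.0]
force: [-0.5, -0.1, 0.8]
grip_width: -0.0
```

```bash
python3 -m crank '{"dp":[[0,0,-0.1],[0,0,0]],"delta_rot":[[0,0,0],[0,0,0]],"claw":[255,255]}';  python3 -m crank '{"dp":[[0,0,-0.1],[0,0,0]],"delta_rot":[[0,0,0],[0,0,0]],"claw":[255,255]}'
python3 - <<'E'
from h import *
s=sense();print(s['eef_pos'])
im,w=look('side');crop(im,(372,160),30,'s5.png',12)
E
```

```text
time_s: 8.7
eef_pos: [564.6, -44.8, 108.6]
ee_rot: [0.0, 0.943, 0.332, 0.0]
force: [-2.3, 0.7, 6.3]
grip_width: 0.0
time_s: 8.9
eef_pos: [564.7, -44.8, 108.5]
ee_rot: [0.0, 0.943, 0.332, 0.0]
force: [-6.0, 0.8, 13.9]
grip_width: 0.002
[564.66959937 -44.84608316 108.53512831]
```

View pics/s5.png

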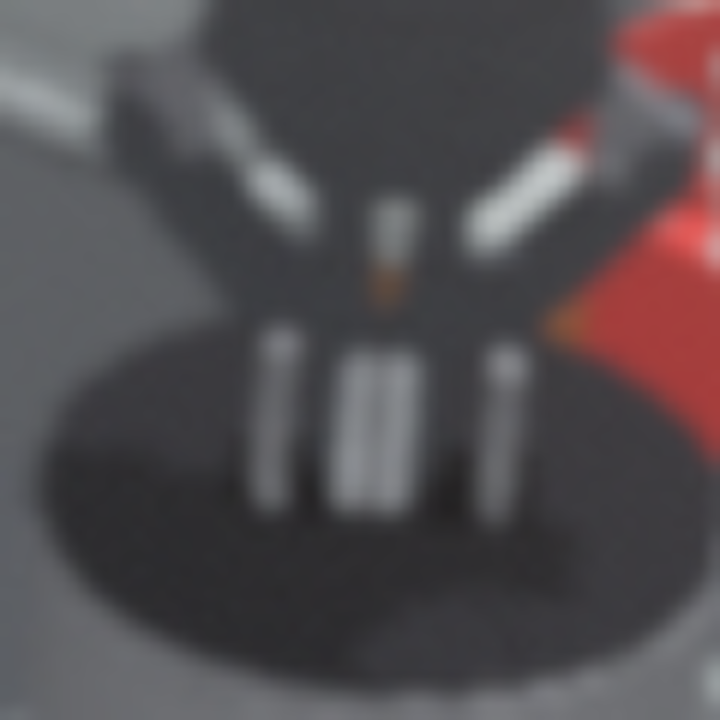

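Contact came at TCP z 108.7 on the disc top at 131, so the shut tips sit 22.3 mm behind the reported TCP. I'll use tip z = TCP z + 22 from here on. Now I raise, open, and descend around the tabs.

```bash
python3 -m crank '{"dp":[[0,0,1],[0,0,2],[0,0,3],[0,0,0],[0,0,0],[0,0,0],[0,0,0],[0,0,0],[0,0,0],[0,0,0]],"delta_rot":[[0,0,0],[0,0,0],[0,0,0],[0,0,0],[0,0,0],[0,0,0],[0,0,0],[0,0,0],[0,0,0],[0,0,0]],"claw":[255,255,255,0,0,0,0,0,0,0]}' && python3 -m crank '{"dp":[[0,0,0],[0,0,0],[0,0,-1],[0,0,-1.5],[0,0,-1.5],[0,0,-1],[0,0,-0.6],[0,0,0],[0,0,0]],"delta_rot":[[0,0,0],[0,0,0],[0,0,0],[0,0,0],[0,0,0],[0,0,0],[0,0,0],[0,0,0],[0,0,0]],"claw":[0,0,0,0,0,0,0,0,0]}'
python3 - <<'E'
from h import *
im,w=look('side');crop(im,(372,160),40,'s6.png',9)
E
```

```text
time_s: 9.95
eef_pos: [564.5, -44.8, 166.6]
ee_rot: [-0.0, 0.943, 0.332, -0.0]
force: [-0.7, 0.4, -0.1]
grip_width: 0.996
time_s: 10.85
eef_pos: [564.8, -44.9, 111.2]
ee_rot: [0.0, 0.943, 0.332, 0.0]
force: [0.5, 0.2, 0.4]
grip_width: 1.002
```

View pics/s6.png

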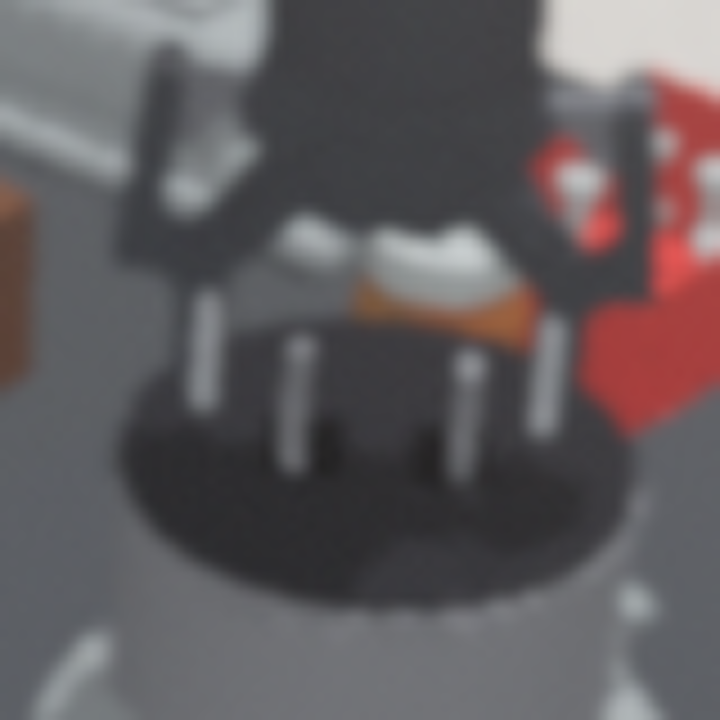

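The fingers stand outside both tabs (crop (203,400) and (545,425)), centred on them. I squeeze.

```bash
python3 -m crank '{"dp":[[0,0,0],[0,0,0],[0,0,0],[0,0,0],[0,0,0],[0,0,0],[0,0,0],[0,0,0]],"delta_rot":[[0,0,0],[0,0,0],[0,0,0],[0,0,0],[0,0,0],[0,0,0],[0,0,0],[0,0,0]],"claw":[255,255,255,255,255,255,255,255]}' 40
python3 - <<'E'
from h import *
im,w=look('side');crop(im,(372,160),40,'s7.png',9);s=sense();print(s['force'],s['wrist_torque'],s['grip_width']*85)
E
```

```text
time_s: 11.7
eef_pos: [565.5, -45.4, 112.4]
ee_rot: [0.001, 0.943, 0.331, 0.001]
force: [0.9, -1.9, 8.9]
grip_width: 0.419
[-0.08459738 -2.20856147  9.37116839] [-0.20176618  0.09299954 -0.00516703] 35.501716487540946
```

View pics/s7.png

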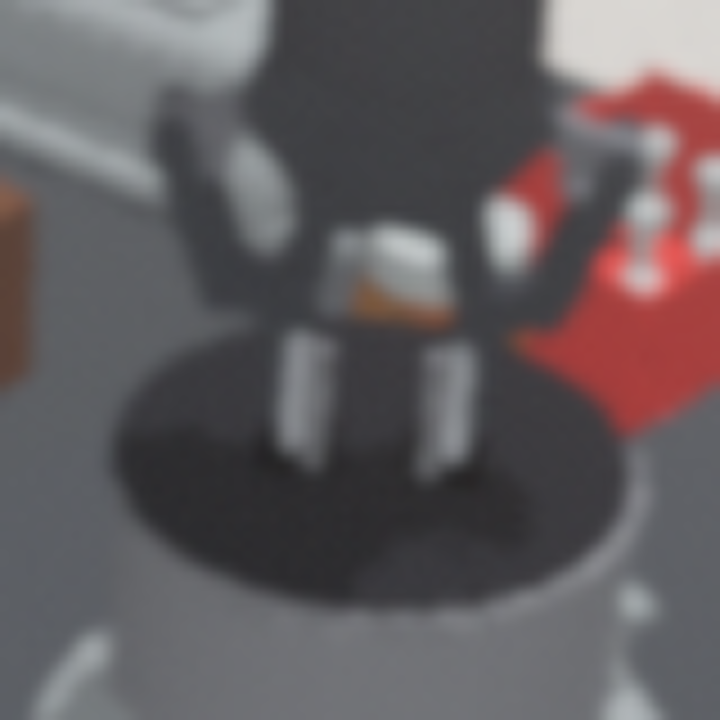

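Both tabs are squeezed, with the opening at 35.5 mm and the tips just resting on the disc. I lift.

```bash
python3 -m crank '{"dp":[[0,0,0.3],[0,0,0.5],[0,0,1],[0,0,1],[0,0,1.5],[0,0,1.5],[0,0,0]],"delta_rot":[[0,0,0],[0,0,0],[0,0,0],[0,0,0],[0,0,0],[0,0,0],[0,0,0]],"claw":[255,255,255,255,255,255,255]}' 50
python3 - <<'E'
from h import *
im,w=look('side');crop(im,(372,160),50,'s8.png',7);s=sense();print(s['eef_pos'],s['force'],s['wrist_torque'],s['grip_width']*85)
E
```

```text
time_s: 12.45
eef_pos: [565.6, -45.0, 171.3]
ee_rot: [0.001, 0.943, 0.332, 0.002]
force: [0.7, 0.4, -2.6]
grip_width: 0.417
[564.95486662 -44.84682943 169.75154865] [-0.06076673 -0.06474812 -2.03457728] [-0.00863176  0.05595027 -0.004754  ] 35.587271875000184
```

View pics/s8.png

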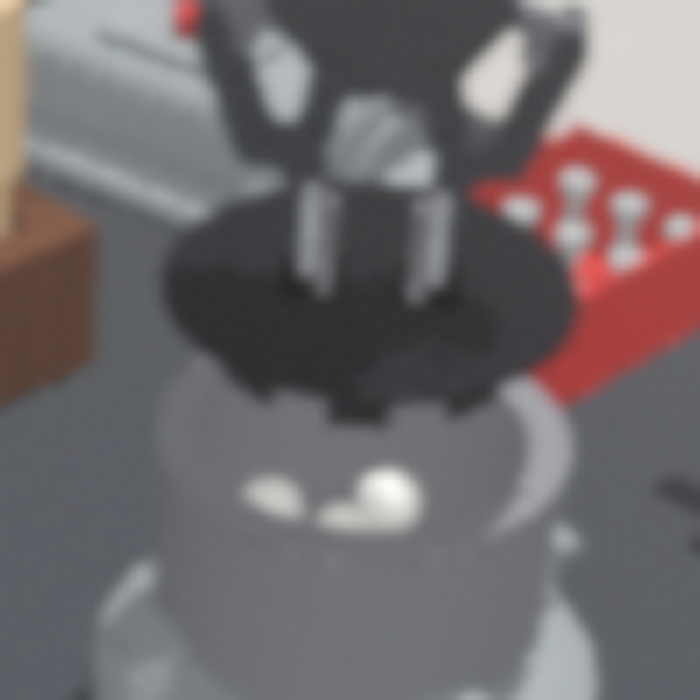

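The cover is off and level, and beads are visible in the bowl (crop (390,490)). I carry it to the mat at (411.5,326).

```bash
python3 -m crank '{"dp":[[-0.6,1.4,0.5],[-1,2.4,0.5],[-1,2.4,0],[-1,2.4,0],[-1,2.4,0],[-1,2.4,0],[-1,2.4,0],[-1,2.4,0],[-1,2.4,0],[-1,2.4,0]],"delta_rot":[[0,0,0],[0,0,0],[0,0,0],[0,0,0],[0,0,0],[0,0,0],[0,0,0],[0,0,0],[0,0,0],[0,0,0]],"claw":[255,255,255,255,255,255,255,255,255,255]}' && python3 -m crank '{"dp":[[-1,2.4,0],[-1,2.4,0],[-1,2.4,0],[-1,2.4,0],[-1,2.4,0],[-0.7,2.1,0],[0,0,0],[0,0,0]],"delta_rot":[[0,0,0],[0,0,0],[0,0,0],[0,0,0],[0,0,0],[0,0,0],[0,0,0],[0,0,0]],"claw":[255,255,255,255,255,255,255,255]}'
python3 - <<'E'
from h import *
im,w=look('side');cv2.imwrite('pics/s9.png',im[:,:,::-1]);s=sense();print(s['eef_pos'],s['force'],s['grip_width']*85)
E
```

```text
time_s: 13.5
eef_pos: [467.1, 186.7, 178.4]
ee_rot: [-0.0, 0.943, 0.332, -0.001]
force: [0.6, 0.2, -2.1]
grip_width: 0.416
time_s: 14.3
eef_pos: [410.8, 326.3, 178.4]
ee_rot: [0.0, 0.943, 0.332, -0.001]
force: [-0.4, -0.5, -1.3]
grip_width: 0.413
[411.17316014 325.86238565 178.48313328] [-0.49258693  0.53100965 -2.92670966] 35.61353633197217
```

View pics/s9.png

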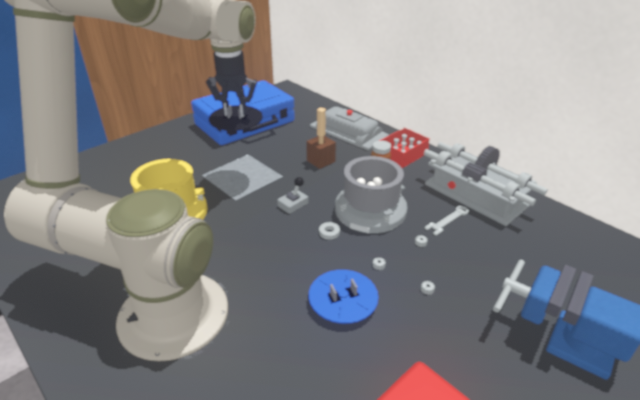

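The cover is held level over the mat (235,120), whose centre is near (242,176). I lower it.

```bash
python3 -m crank '{"dp":[[0,0,-2],[0,0,-3],[0,0,-3],[0,0,-3],[0,0,-2],[0,0,-1.5],[0,0,-1],[0,0,-0.5],[0,0,-0.3],[0,0,0]],"delta_rot":[[0,0,0],[0,0,0],[0,0,0],[0,0,0],[0,0,0],[0,0,0],[0,0,0],[0,0,0],[0,0,0],[0,0,0]],"claw":[255,255,255,255,255,255,255,255,255,255]}' && python3 -m crank '{"dp":[[0,0,-0.1],[0,0,-0.1],[0,0,-0.1],[0,0,0]],"delta_rot":[[0,0,0],[0,0,0],[0,0,0],[0,0,0]],"claw":[255,255,255,255]}'
```

```text
time_s: 15.35
eef_pos: [411.8, 326.1, 16.0]
ee_rot: [-0.0, 0.943, 0.331, 0.0]
force: [-0.5, -0.0, -1.4]
grip_width: 0.416
time_s: 15.75
eef_pos: [411.6, 326.2, 12.8]
ee_rot: [-0.0, 0.943, 0.332, 0.0]
force: [-0.4, 0.2, -2.5]
grip_width: 0.417
```

```bash
python3 -m crank '{"dp":[[0,0,-0.1],[0,0,-0.1],[0,0,0]],"delta_rot":[[0,0,0],[0,0,0],[0,0,0]],"claw":[255,255,255]}' && python3 -m crank '{"dp":[[0,0,-0.1],[0,0,-0.1],[0,0,0]],"delta_rot":[[0,0,0],[0,0,0],[0,0,0]],"claw":[255,255,255]}'
```

```text
time_s: 16.05
eef_pos: [411.5, 326.2, 10.7]
ee_rot: [0.0, 0.943, 0.332, -0.0]
force: [0.0, 0.4, -1.7]
grip_width: 0.417
time_s: 16.35
eef_pos: [411.6, 326.3, 9.4]
ee_rot: [-0.0, 0.943, 0.332, 0.0]
force: [-2.0, -1.2, 5.1]
grip_width: 0.414
```

The cover has touched down at the predicted height. I release it and rise.

```bash
python3 -m crank '{"dp":[[0,0,0.1],[0,0,0],[0,0,0],[0,0,0],[0,0,0],[0,0,0],[0,0,0],[0,0,1],[0,0,2],[0,0,3]],"delta_rot":[[0,0,0],[0,0,0],[0,0,0],[0,0,0],[0,0,0],[0,0,0],[0,0,0],[0,0,0],[0,0,0],[0,0,0]],"claw":[0,0,0,0,0,0,0,0,0,0]}' && python3 -m crank '{"dp":[[0,-2,4],[0,-3,3],[0,-3,3],[0,-3,0],[0,-3,0],[0,0,0]],"delta_rot":[[0,0,0],[0,0,0],[0,0,0],[0,0,0],[0,0,0],[0,0,0]],"claw":[0,0,0,0,0,0]}'
python3 - <<'E'
from h import *
im,w=look('side');cv2.imwrite('pics/s10.png',im[:,:,::-1])
im,w=look('top');cv2.imwrite('pics/t10.png',im[:,:,::-1]);np.save('t10w.npy',w)
E
```

```text
time_s: 17.35
eef_pos: [410.9, 325.9, 70.1]
ee_rot: [0.0, 0.943, 0.332, -0.001]
force: [-0.3, 0.9, 0.3]
grip_width: 1.0
time_s: 17.95
eef_pos: [411.7, 184.0, 170.7]
ee_rot: [0.0, 0.944, 0.33, 0.0]
force: [-0.7, 0.1, -0.6]
grip_width: 1.001
```

View pics/s10.png

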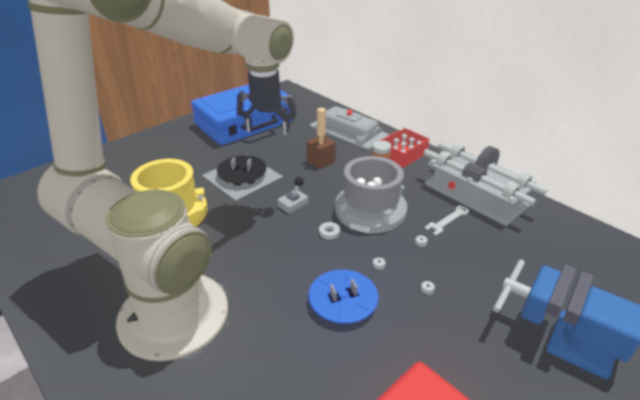

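View pics/t10.png

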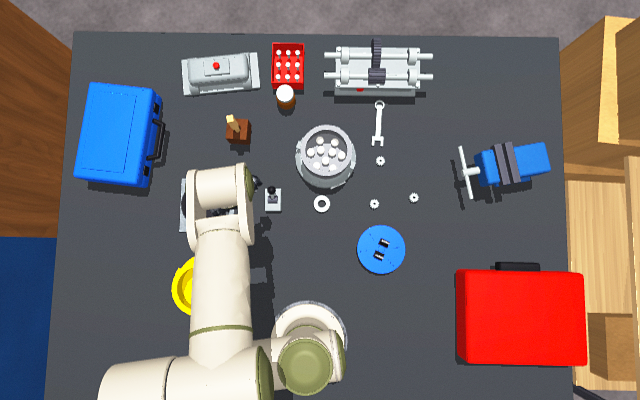

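The cover lies flat on the mat (side (242,170)). The bowl shows its white beads, and all three gears are unmoved. I go to gear B at (422,-200).

```bash
python3 -m crank '{"dp":[[0,-2,0],[0,-4,0],[0,-4,0],[0,-4,0],[0,-4,0],[0,-4,0],[0.2,-4,0],[0.4,-4,0],[0.4,-4,0],[0,-3,-2]],"delta_rot":[[0,0,0],[0,0,0],[0,0,0],[0,0,0],[0,0,0],[0,0,0],[0,0,0],[0,0,0],[0,0,0],[0,0,0]],"claw":[0,0,0,0,0,0,0,0,0,0]}' && python3 -m crank '{"dp":[[0,-1.2,-4],[0,0,-4],[0,0,-2],[0,0,0],[0,0,0]],"delta_rot":[[0,0,0],[0,0,0],[0,0,0],[0,0,0],[0,0,0]],"claw":[0,0,0,0,0]}'
python3 - <<'E'
from h import *
np.set_printoptions(precision=1,suppress=True)
s=sense();print(s['eef_pos'],s['joints'])
im,w=look('side');crop(im,(390,250),60,'s11.png',6)
for c in((421,241),(379,264),(428,288)):
    a=w[c[1]-12:c[1]+12,c[0]-12:c[0]+12].reshape(-1,3);a=a[(a[:,2]>8)&(a[:,2]<25)];print(cv2.minEnclosingCircle(a[:,:2].astype(np.float32)),len(a))
E
```

```text
time_s: 19.05
eef_pos: [423.4, -186.1, 151.5]
ee_rot: [0.002, 0.943, 0.332, 0.001]
force: [0.2, 0.6, 0.9]
grip_width: 0.999
time_s: 19.55
eef_pos: [422.4, -195.6, 50.6]
ee_rot: [0.0, 0.943, 0.332, 0.0]
force: [-0.3, 0.3, -0.4]
grip_width: 1.0
[ 422.4 -195.6   50.6] [-0.7  0.4  1.9  0.   0.9  0.2]
((558.79541015625, -216.83987426757812), 16.479501724243164) 89
((422.8133239746094, -200.1707305908203), 15.41177749633789) 97
((443.92584228515625, -322.2103271484375), 16.20621109008789) 114
```

View pics/s11.png

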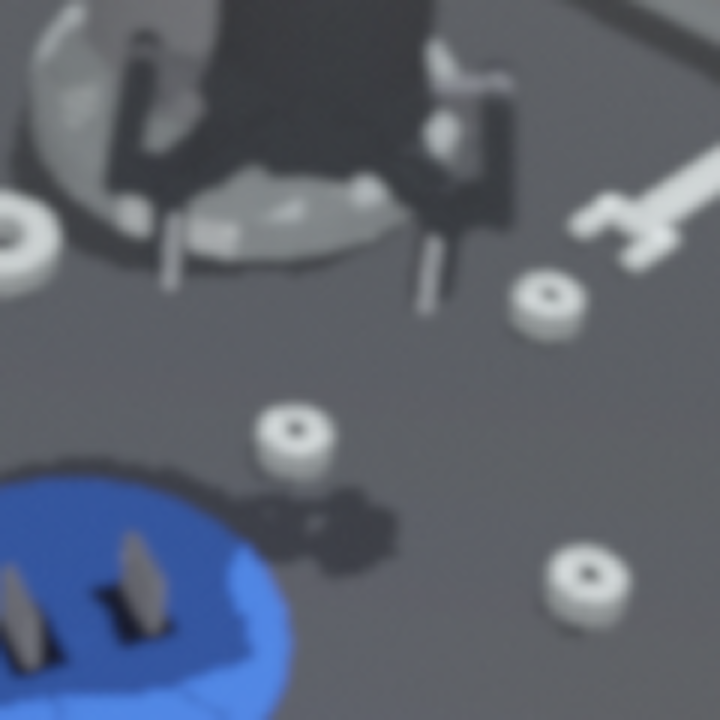

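The gripper is above and behind gear B (crop (295,440)). A jaw along -51° would come close to the blue cover, so I turn the jaws to world y (-38.7°).

```bash
python3 -m crank '{"dp":[[0,-0.1,0],[0,-0.1,0],[0,-0.1,0],[0,-0.1,0],[0,-0.05,0],[0,0,-2],[0,0,-2],[0,0,-1.2],[0,0,-0.8],[0,0,0]],"delta_rot":[[0,0,-7.74],[0,0,-7.74],[0,0,-7.74],[0,0,-7.74],[0,0,-7.74],[0,0,0],[0,0,0],[0,0,0],[0,0,0],[0,0,0]],"claw":[0,0,0,0,0,0,0,0,0,0]}' && python3 -m crank '{"dp":[[0,0,-0.4],[0,0,-0.2],[0,0,0]],"delta_rot":[[0,0,0],[0,0,0],[0,0,0]],"claw":[0,0,0]}'
python3 - <<'E'
from h import *
im,w=look('side');crop(im,(390,250),60,'s12.png',6)
E
```

```text
time_s: 20.6
eef_pos: [421.7, -200.2, -10.2]
ee_rot: [-0.0, 1.0, 0.0, -0.0]
force: [0.1, -0.0, -0.0]
grip_width: 1.0
time_s: 20.9
eef_pos: [421.7, -200.4, -16.1]
ee_rot: [0.0, 1.0, 0.0, 0.0]
force: [0.7, 0.2, 0.2]
grip_width: 0.999
```

View pics/s12.png

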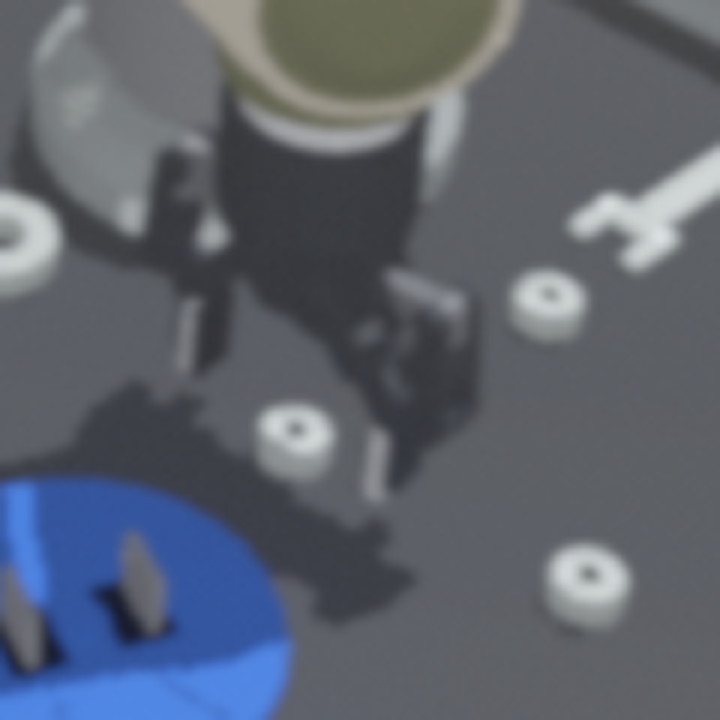

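The gear sits centrally between the fingers (crop (295,440)). I close and lift.

```bash
python3 -m crank '{"dp":[[0,0,0],[0,0,0],[0,0,0],[0,0,0],[0,0,0],[0,0,0],[0,0,0],[0,0,0]],"delta_rot":[[0,0,0],[0,0,0],[0,0,0],[0,0,0],[0,0,0],[0,0,0],[0,0,0],[0,0,0]],"claw":[255,255,255,255,255,255,255,255]}' 40 && python3 -m crank '{"dp":[[0,0,1],[0,0,2],[0,0,3],[0,0,4],[0,0,3],[0,0,0]],"delta_rot":[[0,0,0],[0,0,0],[0,0,0],[0,0,0],[0,0,0],[0,0,0]],"claw":[255,255,255,255,255,255]}'
python3 - <<'E'
from h import *
im,w=look('side');crop(im,(390,220),60,'s13.png',6);print(sense()['grip_width']*85)
E
```

```text
time_s: 21.75
eef_pos: [421.6, -200.4, -15.9]
ee_rot: [0.0, 1.0, 0.0, 0.0]
force: [-1.6, 0.2, 5.1]
grip_width: 0.302
time_s: 22.35
eef_pos: [423.2, -201.5, 117.9]
ee_rot: [0.002, 1.0, 0.0, 0.003]
force: [0.8, -0.3, -0.7]
grip_width: 0.301
25.530842618122378
```

View pics/s13.png

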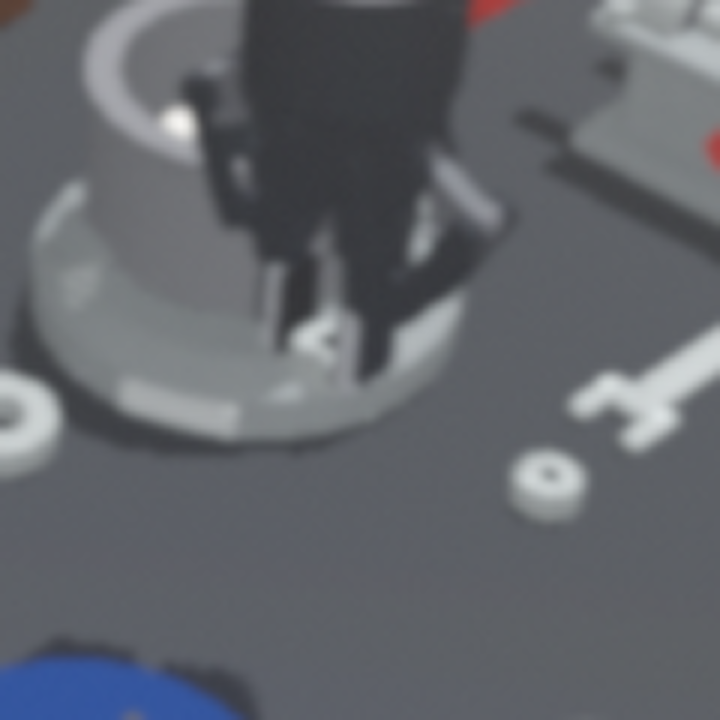

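The gear is held. I'll look at how the beads lie in the bowl (from the last top picture) while moving.

Run:
```python
from h import *
np.set_printoptions(precision=1,suppress=True)
im=cv2.imread('pics/t10.png')[:,:,::-1];w=np.load('t10w.npy')
crop(im,(325,155),35,'c10.png',9)
m=(np.hypot(w[...,0]-564.5,w[...,1]+45.3)<60)&(w[...,2]<125)
hs=np.where(m,w[...,2],0);m2=m&(im.min(2)>190)
n,l,st,ce=cv2.connectedComponentsWithStats(m2.astype(np.uint8))
for i in range(1,n):
    if st[i,4]>3: print(ce[i],st[i,4],np.nanmean(w[l==i],0),np.nanmax(w[l==i][:,2]))
crop(im,(237,125),25,'c11.png',12)
```

```text
[319.6 140. ] 41 [607.7 -26.7  73.3] 79.06888408150189
[325.8 156.3] 715 [560.1 -46.4  62.4] 122.62379232269791
```

View pics/c10.png

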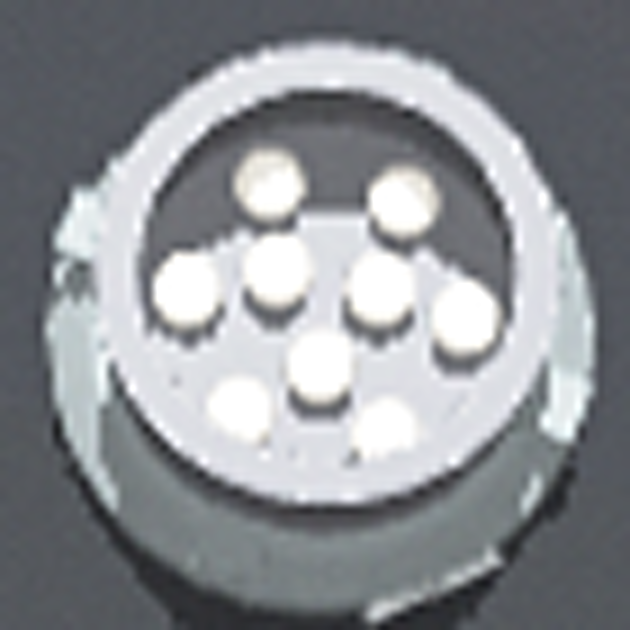

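View pics/c11.png

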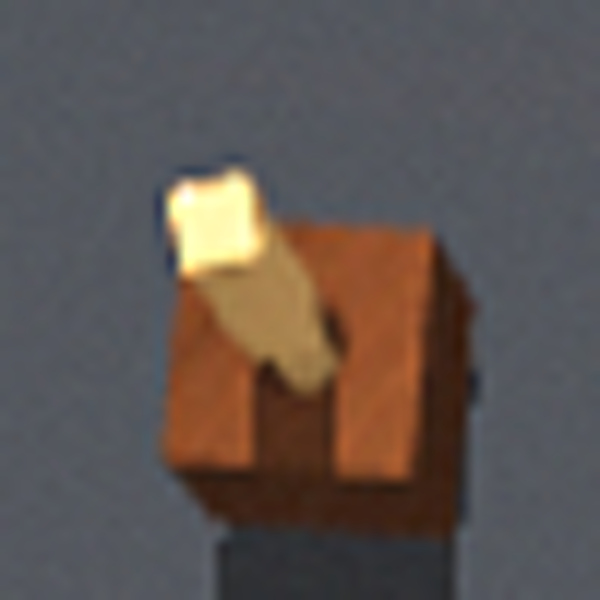

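```bash
python3 -m crank '{"dp":[[0,0,2.4],[0.5,0.6,0],[1.5,1.7,0],[2,2.2,0],[2.5,2.7,0],[2.5,2.7,0],[2.5,2.7,0],[1.7,1.8,0],[0.9,1.1,0],[0,0,0]],"delta_rot":[[0,0,0],[0,0,0],[0,0,0],[0,0,0],[0,0,0],[0,0,0],[0,0,0],[0,0,0],[0,0,0],[0,0,0]],"claw":[255,255,255,255,255,255,255,255,255,255]}'
```

```text
time_s: 23.4
eef_pos: [562.6, -44.0, 136.4]
ee_rot: [-0.0, 1.0, 0.001, -0.001]
force: [-0.8, 0.2, -0.2]
grip_width: 0.297
```

The beads lie in one layer: six round the wall and three in the middle. The stick's grip is turned about 11°. I lower the gear into the mouth and let go.

```bash
python3 -m crank '{"dp":[[0,0,-1.5],[0,0,-2],[0,0,-1.5],[0,0,-1],[0,0,0],[0,0,0],[0,0,0],[0,0,0],[0,0,0],[0,0,0]],"delta_rot":[[0,0,0],[0,0,0],[0,0,0],[0,0,0],[0,0,0],[0,0,0],[0,0,0],[0,0,0],[0,0,0],[0,0,0]],"claw":[255,255,255,255,255,130,130,130,130,130]}' && python3 -m crank '{"dp":[[0,0,2],[0,0,3],[0,0,3],[0,0,0]],"delta_rot":[[0,0,0],[0,0,0],[0,0,0],[0,0,0]],"claw":[130,130,130,0]}'
```

```text
time_s: 24.4
eef_pos: [562.7, -45.3, 78.0]
ee_rot: [0.0, 1.0, 0.0, 0.0]
force: [0.3, 0.2, -0.5]
grip_width: 0.494
time_s: 24.8
eef_pos: [564.4, -45.7, 161.9]
ee_rot: [0.001, 1.0, 0.0, 0.004]
force: [1.0, -1.1, 0.0]
grip_width: 0.649
```

```bash
python3 -m crank '{"dp":[[0,-2,0],[-0.1,-3.5,0],[-0.1,-4,0],[-0.1,-4,-2],[-0.1,-3,-4],[0,-0.8,-4],[0,0,0],[0,0,0]],"delta_rot":[[0,0,0],[0,0,0],[0,0,0],[0,0,0],[0,0,0],[0,0,0],[0,0,0],[0,0,0]],"claw":[0,0,0,0,0,0,0,0]}'
python3 - <<'E'
from h import *
s=sense();print(s['eef_pos'])
im,w=look('side');crop(im,(400,220),70,'s14.png',5)
for c in((421,241),(428,288)):
    a=w[c[1]-12:c[1]+12,c[0]-12:c[0]+12].reshape(-1,3);a=a[(a[:,2]>8)&(a[:,2]<25)];print(cv2.minEnclosingCircle(a[:,:2].astype(np.float32)),len(a))
a=w.reshape(-1,3);b=a[(np.hypot(a[:,0]-630,a[:,1]+213)<90)&(a[:,2]>3)&(a[:,2]<13)&(abs(a[:,1]+213)<40)&(a[:,0]>573)];print(b.min(0),b.max(0))
E
```

```text
time_s: 25.6
eef_pos: [558.7, -217.9, 58.3]
ee_rot: [-0.0, 1.0, 0.0, -0.0]
force: [0.3, -0.5, 0.4]
grip_width: 1.002
[ 558.6791721  -217.8705203    58.26049071]
((558.0133666992188, -218.1798858642578), 15.784036636352539) 86
((443.7335510253906, -321.5520935058594), 15.999360084533691) 109
[ 573.38723305 -250.09687933    3.02133153] [ 719.66655239 -174.19983229   12.64803069]
```

View pics/s14.png

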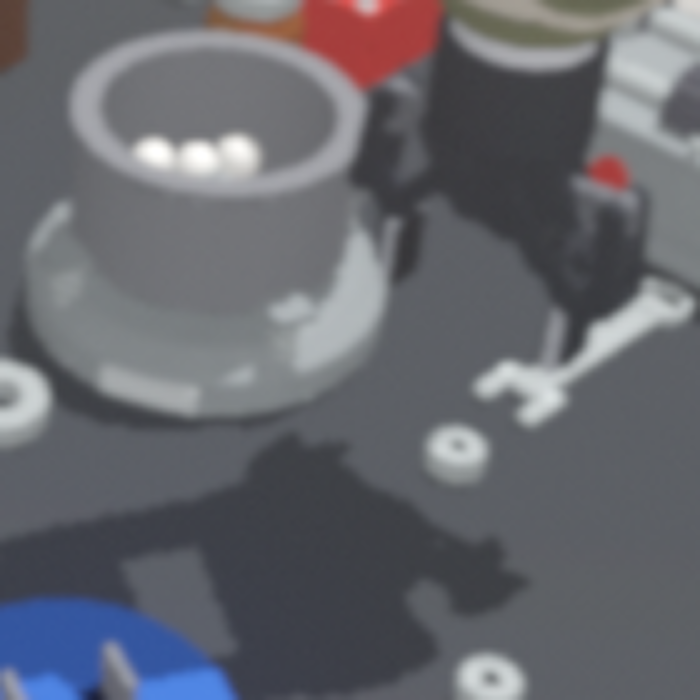

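Gear A (crop (457,452)) is under the gripper and the wrench fork (525,390) is clear. I descend, close and lift.

```bash
python3 -m crank '{"dp":[[0,0,-2],[0,0,-2],[0,0,-1.5],[0,0,-1],[0,0,-0.5],[0,0,-0.3],[0,0,0]],"delta_rot":[[0,0,0],[0,0,0],[0,0,0],[0,0,0],[0,0,0],[0,0,0],[0,0,0]],"claw":[0,0,0,0,0,0,0]}' && python3 -m crank '{"dp":[[0,0,0],[0,0,0],[0,0,0],[0,0,0],[0,0,0],[0,0,0],[0,0,0],[0,0,0]],"delta_rot":[[0,0,0],[0,0,0],[0,0,0],[0,0,0],[0,0,0],[0,0,0],[0,0,0],[0,0,0]],"claw":[255,255,255,255,255,255,255,255]}' 40 && python3 -m crank '{"dp":[[0,0,1],[0,0,2],[0,0,4],[0,0,4],[0,0,3],[0,0,1.5],[0,0,0]],"delta_rot":[[0,0,0],[0,0,0],[0,0,0],[0,0,0],[0,0,0],[0,0,0],[0,0,0]],"claw":[255,255,255,255,255,255,255]}'
python3 - <<'E'
from h import *
im,w=look('side');crop(im,(400,190),70,'s15.png',5);print(sense()['grip_width']*85)
E
```

```text
time_s: 26.35
eef_pos: [558.8, -218.4, -14.9]
ee_rot: [0.0, 1.0, 0.0, 0.0]
force: [-0.6, -0.4, 0.7]
grip_width: 0.998
time_s: 27.15
eef_pos: [558.7, -218.4, -14.8]
ee_rot: [0.0, 1.0, 0.0, 0.0]
force: [-1.0, 0.0, 5.3]
grip_width: 0.294
time_s: 27.85
eef_pos: [559.4, -218.8, 142.4]
ee_rot: [0.001, 1.0, 0.0, 0.002]
force: [0.4, -0.1, -1.1]
grip_width: 0.301
25.234898239219863
```

View pics/s15.png

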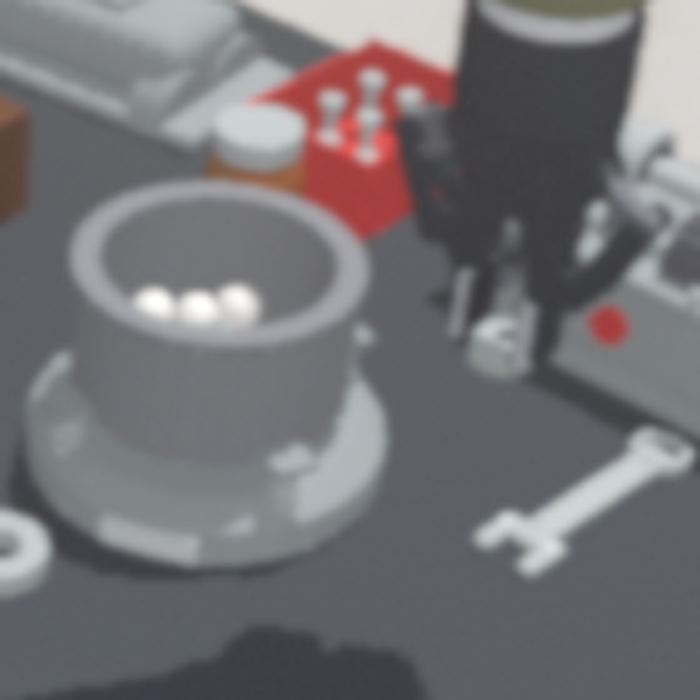

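Gear A is held. I carry it to the bowl, 2 cm off centre to +x so that the gears don't pile up.

```bash
python3 -m crank '{"dp":[[0.2,1,0],[0.4,2.5,0],[0.5,4,0],[0.5,4,0],[0.5,3,0],[0.3,2,0],[0.2,0.9,0],[0,0,0],[0,0,-1],[0,0,-2]],"delta_rot":[[0,0,0],[0,0,0],[0,0,0],[0,0,0],[0,0,0],[0,0,0],[0,0,0],[0,0,0],[0,0,0],[0,0,0]],"claw":[255,255,255,255,255,255,255,255,255,255]}' && python3 -m crank '{"dp":[[0,0,-2],[0,0,-1.3],[0,0,0],[0,0,0],[0,0,0],[0,0,0],[0,0,0],[0,0,2],[0,0,3],[0,0,3]],"delta_rot":[[0,0,0],[0,0,0],[0,0,0],[0,0,0],[0,0,0],[0,0,0],[0,0,0],[0,0,0],[0,0,0],[0,0,0]],"claw":[255,255,255,135,135,135,135,135,135,135]}'
```

```text
time_s: 28.9
eef_pos: [585.0, -45.5, 109.8]
ee_rot: [0.0, 1.0, -0.0, 0.001]
force: [-0.7, -0.4, -0.5]
grip_width: 0.296
time_s: 29.9
eef_pos: [584.4, -44.2, 158.0]
ee_rot: [-0.0, 1.0, 0.0, -0.0]
force: [0.5, -0.6, 1.3]
grip_width: 0.469
```

```bash
python3 -m crank '{"dp":[[-0.5,-1,0],[-1.5,-3,0],[-2,-4,0],[-2,-4,0],[-2,-4,0],[-2,-4,-1],[-2,-4,-3],[-1.5,-2.8,-3],[-0.5,-1,-3],[0,0,0]],"delta_rot":[[0,0,0],[0,0,0],[0,0,0],[0,0,0],[0,0,0],[0,0,0],[0,0,0],[0,0,0],[0,0,0],[0,0,0]],"claw":[0,0,0,0,0,0,0,0,0,0]}'
python3 - <<'E'
from h import *
im,w=look('side');crop(im,(400,240),70,'s16.png',5)
im2,w2=look('top');crop(im2,(325,155),35,'t16.png',9)
for n,w,c in(('side',w,(428,288)),('top',w2,(414,197))):
    a=w[c[1]-12:c[1]+12,c[0]-12:c[0]+12].reshape(-1,3);a=a[(a[:,2]>8)&(a[:,2]<25)]
    if len(a): print(n,cv2.minEnclosingCircle(a[:,:2].astype(np.float32)),len(a))
print(sense()['eef_pos'])
E
```

```text
time_s: 30.9
eef_pos: [443.3, -319.1, 55.3]
ee_rot: [-0.003, 1.0, -0.001, -0.003]
force: [-0.1, 1.4, 0.7]
grip_width: 0.999
side ((444.06494140625, -322.20465087890625), 15.34131908416748) 110
[ 446.10361636 -319.1992548    59.36603727]
```

View pics/s16.png

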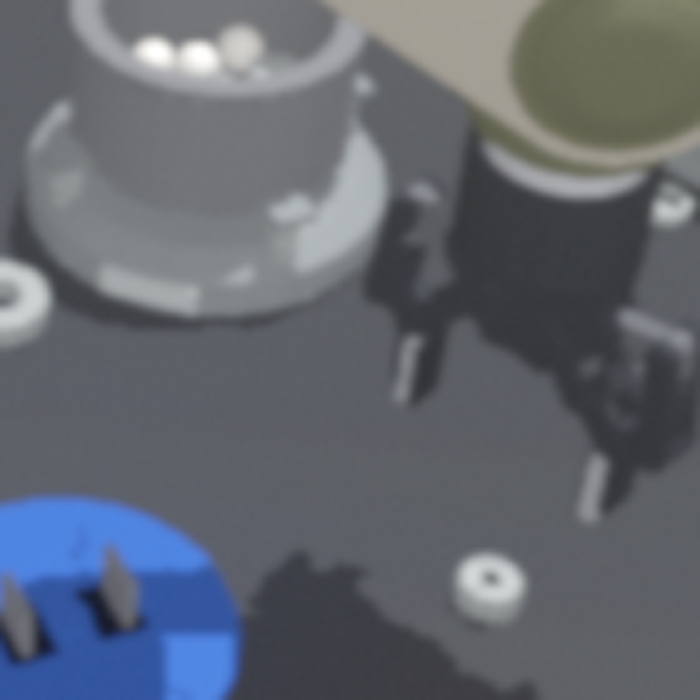

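View pics/t16.png

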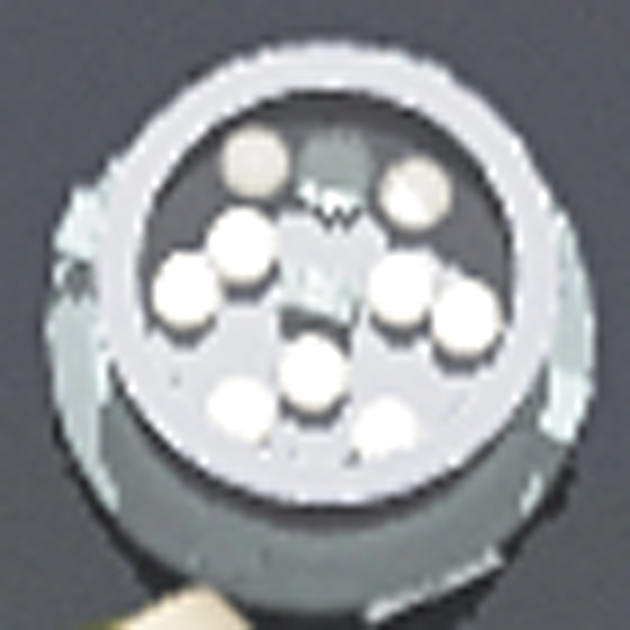

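Both gears lie on the floor among the beads (crop (315,295) and (335,175)). Gear C (side crop (490,585)) is unmoved. I descend on it.

```bash
python3 -m crank '{"dp":[[0,0,-2],[0,0,-2],[0,0,-1],[0,0,-0.5],[0,0,0],[0,0,0]],"delta_rot":[[0,0,0],[0,0,0],[0,0,0],[0,0,0],[0,0,0],[0,0,0]],"claw":[0,0,0,0,0,0]}'
```

```text
time_s: 31.6
eef_pos: [446.6, -319.7, 5.0]
ee_rot: [0.001, 1.0, 0.0, 0.001]
force: [0.4, -0.4, -0.4]
grip_width: 1.002
```

```bash
python3 -m crank '{"dp":[[-0.1,-0.15,-0.8],[-0.1,-0.15,-0.8],[0,0,-0.3],[0,0,0]],"delta_rot":[[0,0,0],[0,0,0],[0,0,0],[0,0,0]],"claw":[0,0,0,0]}' && python3 -m crank '{"dp":[[0,0,0],[0,0,0],[0,0,0],[0,0,0],[0,0,0],[0,0,0],[0,0,0],[0,0,0]],"delta_rot":[[0,0,0],[0,0,0],[0,0,0],[0,0,0],[0,0,0],[0,0,0],[0,0,0],[0,0,0]],"claw":[255,255,255,255,255,255,255,255]}' 40 && python3 -m crank '{"dp":[[0,0,1],[0,0,2],[0,0,4],[0,0,4],[0,0,3],[0,0,1.5],[0,0,0]],"delta_rot":[[0,0,0],[0,0,0],[0,0,0],[0,0,0],[0,0,0],[0,0,0],[0,0,0]],"claw":[255,255,255,255,255,255,255]}'
python3 - <<'E'
from h import *
im,w=look('side');crop(im,(420,220),70,'s17.png',5);print(sense()['grip_width']*85)
E
```

```text
time_s: 32.0
eef_pos: [443.7, -322.3, -15.7]
ee_rot: [-0.0, 1.0, 0.0, -0.0]
force: [-0.1, -0.2, 0.4]
grip_width: 1.003
time_s: 32.8
eef_pos: [444.1, -322.5, -14.6]
ee_rot: [0.0, 1.0, 0.0, 0.0]
force: [-0.4, 1.4, 5.5]
grip_width: 0.297
time_s: 33.5
eef_pos: [444.7, -323.2, 142.5]
ee_rot: [0.002, 1.0, 0.0, 0.002]
force: [0.3, 0.3, -1.3]
grip_width: 0.296
25.260204860287814
```

View pics/s17.png

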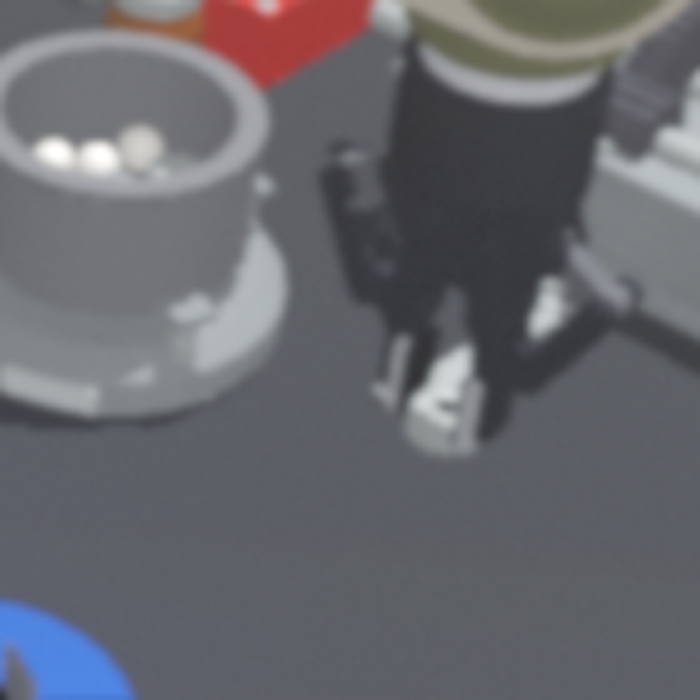

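Gear C is held. It goes to the bowl's -x half.

```bash
python3 -m crank '{"dp":[[0.4,1,0],[1,2.8,0],[1.4,4,0],[1.4,4,0],[1.4,4,0],[1.4,4,0],[1.4,4,0],[1,2.8,0],[0.4,1.2,0],[0,0,0]],"delta_rot":[[0,0,0],[0,0,0],[0,0,0],[0,0,0],[0,0,0],[0,0,0],[0,0,0],[0,0,0],[0,0,0],[0,0,0]],"claw":[255,255,255,255,255,255,255,255,255,255]}'
```

```text
time_s: 34.55
eef_pos: [541.7, -42.9, 139.0]
ee_rot: [-0.0, 1.0, 0.001, -0.001]
force: [-0.4, 0.2, 0.6]
grip_width: 0.295
```

```bash
python3 -m crank '{"dp":[[0,-0.1,-1],[0,-0.1,-2],[0,0,-1.8],[0,0,-1.3],[0,0,0],[0,0,0]],"delta_rot":[[0,0,0],[0,0,0],[0,0,0],[0,0,0],[0,0,0],[0,0,0]],"claw":[255,255,255,255,255,255]}' &&  python3 -m crank '{"dp":[[0,0,0],[0,0,0],[0,0,0],[0,0,0],[0,0,2],[0,0,3],[0,0,3],[0,0,3],[0,0,0]],"delta_rot":[[0,0,0],[0,0,0],[0,0,0],[0,0,0],[0,0,0],[0,0,0],[0,0,0],[0,0,0],[0,0,0]],"claw":[135,135,135,135,135,135,135,0,0]}'
```

```text
time_s: 35.15
eef_pos: [542.0, -47.1, 79.1]
ee_rot: [0.0, 1.0, -0.0, 0.0]
force: [-0.5, 1.0, -0.5]
grip_width: 0.3
time_s: 36.05
eef_pos: [543.7, -46.8, 193.0]
ee_rot: [0.001, 1.0, 0.0, 0.004]
force: [-0.0, -0.4, 0.3]
grip_width: 0.795
```

Now the stick. I move above it at (638.5,227.5), turn +11.3° to match its faces, and check the bowl on the way.

```bash
python3 -m crank '{"dp":[[0.4,1,0.5],[1,2.8,0.5],[1.4,4,0],[1.4,4,0],[1.4,4,0],[1.4,4,0],[1.3,4,0],[0.9,2.8,0],[0.3,0.9,0],[0,0,0]],"delta_rot":[[0,0,0],[0,0,0],[0,0,2.26],[0,0,2.26],[0,0,2.26],[0,0,2.26],[0,0,2.26],[0,0,0],[0,0,0],[0,0,0]],"claw":[0,0,0,0,0,0,0,0,0,0]}'; python3 -m crank '{"dp":[[0,0,0]],"delta_rot":[[0,0,0]],"claw":[0]}'
python3 - <<'E'
from h import *
im,w=look('side');crop(im,(335,120),70,'s18.png',5)
im2,w2=look('top');crop(im2,(325,155),35,'t18.png',9)
np.set_printoptions(precision=1,suppress=True)
d=np.hypot(w[...,0]-638,w[...,1]-226);
for lo,hi in((72,90),(95,120),(120,150),(150,173)):
    b=w[(d<25)&(w[...,2]>lo)&(w[...,2]<hi)];print(lo,hi,b.mean(0),len(b))
E
```

```text
time_s: 37.05
eef_pos: [636.5, 229.8, 197.5]
ee_rot: [0.0, 0.995, 0.1, -0.001]
force: [0.1, -0.0, -1.3]
grip_width: 1.004
time_s: 37.15
eef_pos: [636.8, 227.8, 198.4]
ee_rot: [0.0, 0.995, 0.098, -0.001]
force: [-0.5, -0.0, 0.2]
grip_width: 1.003
72 90 [635.8 226.5  77.3] 47
95 120 [634.6 224.2 107.6] 57
120 150 [633.6 224.1 135.2] 75
150 173 [633.8 223.6 162. ] 54
```

View pics/s18.png

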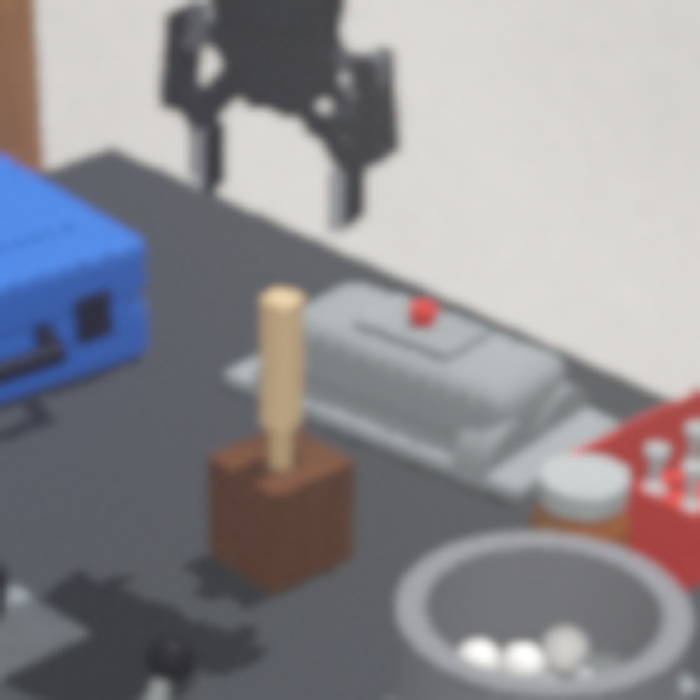

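View pics/t18.png

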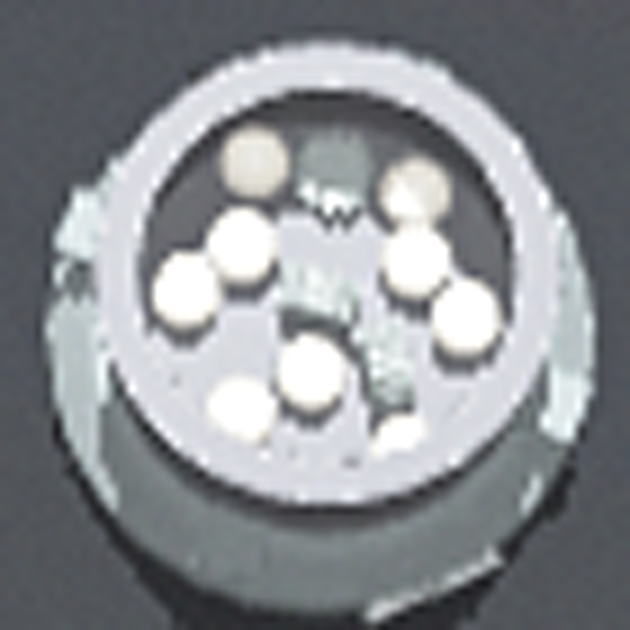

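All three gears lie in the bowl with nine beads (crop gears at (315,290), (335,170), (385,365)), and the stick is upright. I descend on the stick.

```bash
python3 -m crank '{"dp":[[0.1,0,-1],[0.1,0,-2],[0,0,-2],[0,0,-1],[0,0,-0.5],[0,0,0],[0,0,0]],"delta_rot":[[0,0,0],[0,0,0],[0,0,0],[0,0,0],[0,0,0],[0,0,0],[0,0,0]],"claw":[0,0,0,0,0,0,0]}'
python3 - <<'E'
from h import *
im,w=look('side');crop(im,(325,110),45,'s19.png',8);print(sense()['eef_pos'])
im,w=look('top');crop(im,(237,125),45,'t19.png',8)
E
```

```text
time_s: 37.95
eef_pos: [639.4, 228.5, 134.9]
ee_rot: [-0.0, 0.995, 0.099, 0.001]
force: [0.1, -0.9, 0.1]
grip_width: 1.001
[639.40217976 228.60789424 134.99109685]
```

View pics/s19.png

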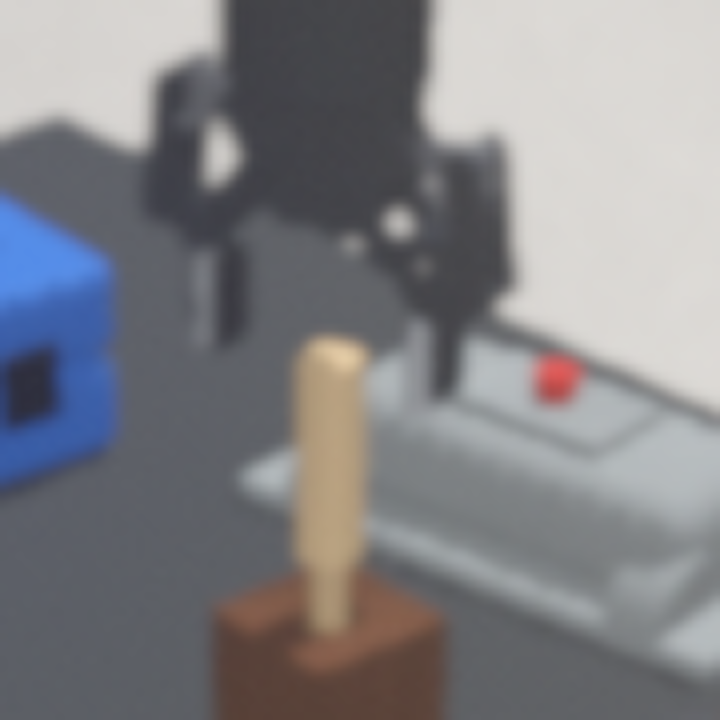

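The stick (crop (335,350)) is midway between the fingers. I go down another 33 mm and grip firmly.

```bash
python3 -m crank '{"dp":[[0,0,-1],[0,0,-1],[0,0,-0.8],[0,0,-0.5],[0,0,0],[0,0,0]],"delta_rot":[[0,0,0],[0,0,0],[0,0,0],[0,0,0],[0,0,0],[0,0,0]],"claw":[0,0,0,0,0,0]}' && python3 -m crank '{"dp":[[0,0,0],[0,0,0],[0,0,0],[0,0,0],[0,0,0],[0,0,0],[0,0,0],[0,0,0],[0,0,0]],"delta_rot":[[0,0,0],[0,0,0],[0,0,0],[0,0,0],[0,0,0],[0,0,0],[0,0,0],[0,0,0],[0,0,0]],"claw":[255,255,255,255,255,255,255,255,255]}' 100
python3 - <<'E'
from h import *
im,w=look('side');crop(im,(325,110),45,'s20.png',8);s=sense();print(s['eef_pos'],s['force'],s['wrist_torque'],s['grip_width']*85)
E
```

```text
time_s: 38.65
eef_pos: [639.1, 228.6, 101.1]
ee_rot: [-0.0, 0.995, 0.099, 0.0]
force: [0.4, 0.0, 0.1]
grip_width: 1.0
time_s: 39.55
eef_pos: [639.2, 228.6, 101.2]
ee_rot: [0.0, 0.995, 0.099, 0.0]
force: [-0.1, -0.6, 3.4]
grip_width: 0.218
[639.15751429 228.55765261 101.24302294] [-0.6481163  -0.23525211  2.89879229] [-0.08301071 -0.01474663 -0.05170253] 18.632515964577394
```

View pics/s20.png

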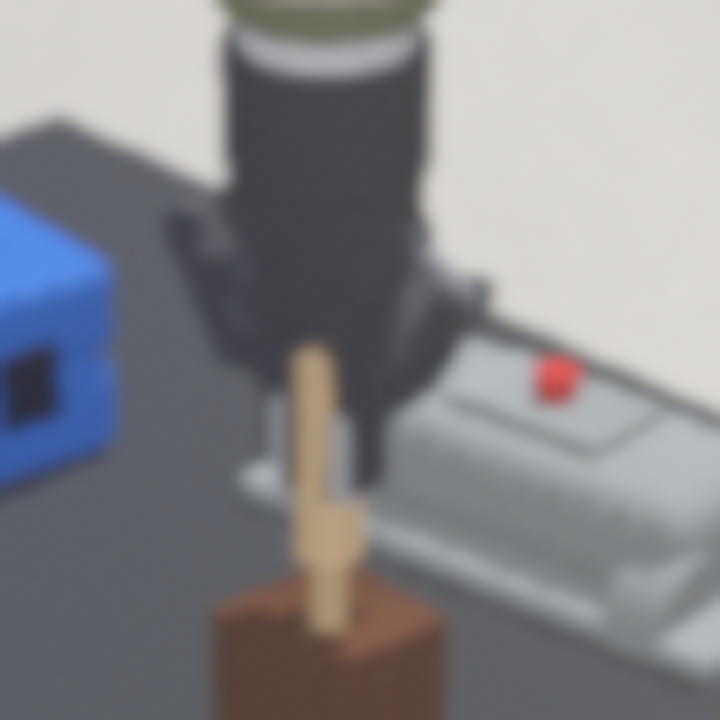

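The stick is gripped on its flats. I lift it out, and work out the bead positions for a free entry spot.

```bash
python3 -m crank '{"dp":[[0,0,0.5],[0,0,1],[0,0,2],[0,0,2.5],[0,0,2.5],[0,0,2.5],[0,0,2],[0,0,1],[0,0,0]],"delta_rot":[[0,0,0],[0,0,0],[0,0,0],[0,0,0],[0,0,0],[0,0,0],[0,0,0],[0,0,0],[0,0,0]],"claw":[255,255,255,255,255,255,255,255,255]}'
python3 - <<'E'
from h import *
np.set_printoptions(precision=1,suppress=True)
m=camera_model('top');T=m['cam_to_world']
def plane(u,v,z):
    d=T[:3,:3]@np.array([(u-m['cx'])/m['fx'],-(v-m['cy'])/m['fy'],-1]);o=T[:3,3];return (o+d*(z-o[2])/d[2])[:2]
B=[(255,160),(415,190),(240,245),(415,258),(185,290),(465,315),(240,405),(310,370),(395,430)];G=[(315,290),(335,170),(385,365)]
for k,L,z in(('bead',B,66),('gear',G,68)):
    for a in L:
        p=plane(290+a[0]/9,120+a[1]/9,z)-[564.5,-45.3];print(k,p,np.hypot(*p))
im,w=look('side');crop(im,(325,90),70,'s21.png',5)
E
```

```text
time_s: 40.5
eef_pos: [639.3, 228.6, 242.4]
ee_rot: [-0.0, 0.995, 0.099, 0.001]
force: [-0.1, -0.1, -0.6]
grip_width: 0.22
bead [51.9 22.5] 56.56263036689895
bead [ 42.4 -31.8] 53.0042287484695
bead [22.5 27.1] 35.18997138847221
bead [ 19.  -32.1] 37.305999761580345
bead [ 6.7 45.3] 45.8171895293853
bead [ -0.2 -49.2] 49.178422469803685
bead [-32.3  26. ] 41.459172070600424
bead [-19.9   2.7] 20.096036632055196
bead [-39.9 -26.2] 47.69111961261828
gear [7.1 1.5] 7.220816298061319
gear [48.4 -4.6] 48.61022030895484
gear [-18.2 -22.4] 28.854296872396503
```

View pics/s21.png

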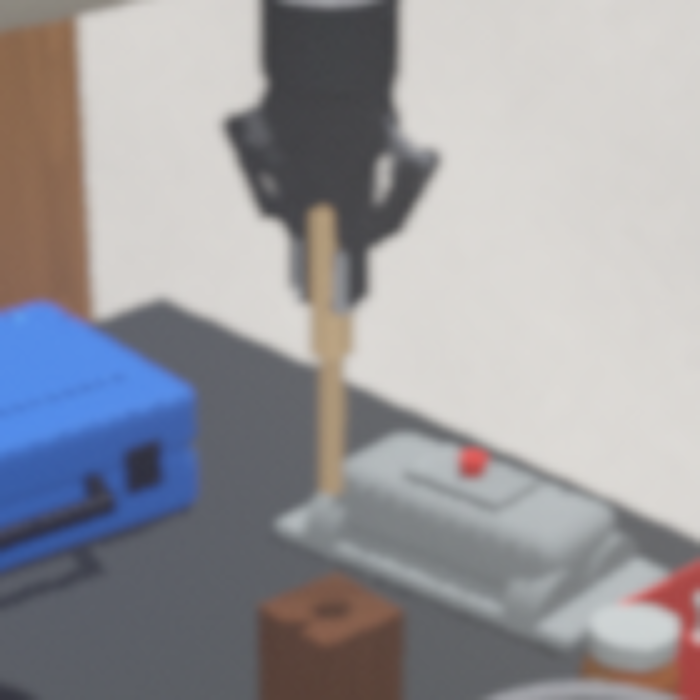

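The stick hangs upright, with its end clear of the block. A free entry spot is bowl-relative (-4,25), clear of beads and gears, which is world (560.5,-20.3).

```bash
python3 -m crank '{"dp":[[-0.4,-1,0],[-1,-3,0],[-1.2,-4,0],[-1.2,-4,0],[-1.2,-4,0],[-1.2,-4,0],[-0.9,-2.8,0],[-0.5,-1.5,0],[-0.27,-0.6,0],[0,0,0]],"delta_rot":[[0,0,0],[0,0,0],[0,0,0],[0,0,0],[0,0,0],[0,0,0],[0,0,0],[0,0,0],[0,0,0],[0,0,0]],"claw":[255,255,255,255,255,255,255,255,255,255]}'; python3 -m crank '{"dp":[[0,0,0],[0,0,0]],"delta_rot":[[0,0,0],[0,0,0]],"claw":[255,255]}'
python3 - <<'E'
from h import *
np.set_printoptions(precision=1,suppress=True)
s=sense();p=s['eef_pos'];print(p)
im,w=look('side');crop(im,(372,130),60,'s22.png',6)
d=np.hypot(w[...,0]-p[0],w[...,1]-p[1])
for lo,hi in((140,165),(165,190),(190,215),(215,230)):
    b=w[(d<30)&(w[...,2]>lo)&(w[...,2]<hi)];print(lo,hi,b.mean(0),b.min(0)[2],len(b))
E
```

```text
time_s: 41.55
eef_pos: [560.2, -20.2, 240.5]
ee_rot: [-0.0, 0.995, 0.099, -0.0]
force: [0.1, 1.5, -0.3]
grip_width: 0.217
time_s: 41.75
eef_pos: [560.5, -19.3, 240.8]
ee_rot: [-0.0, 0.995, 0.099, -0.0]
force: [-0.2, 1.0, -0.0]
grip_width: 0.218
[560.5 -19.3 240.8]
140 165 [556.7 -21.1 155.4] 147.93367130599074 29
165 190 [556.8 -21.6 177.7] 165.21147073555483 52
190 215 [556.7 -21.3 201.5] 190.14765371055182 44
215 230 [557.9 -20.9 221.8] 215.04343941574268 37
```

View pics/s22.png

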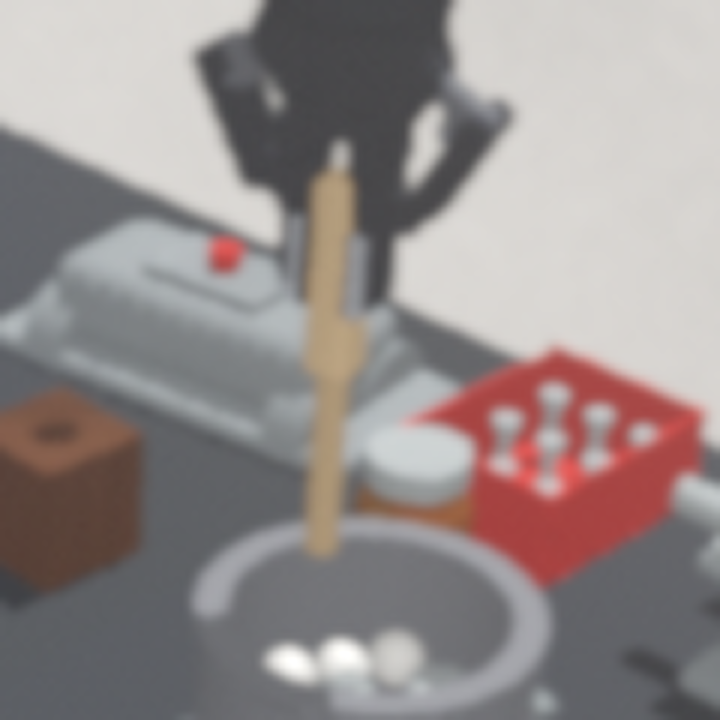

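The stick is vertical over the bowl's +y half, with its end at z about 148. I lower it among the beads.

```bash
python3 -m crank '{"dp":[[0,-0.1,-1],[0,-0.1,-2],[0,0,-1.5],[0,0,-1],[0,0,-0.8],[0,0,0]],"delta_rot":[[0,0,0],[0,0,0],[0,0,0],[0,0,0],[0,0,0],[0,0,0]],"claw":[255,255,255,255,255,255]}'; python3 -m crank '{"dp":[[0,0,-0.6],[0,0,-0.6],[0,0,-0.6],[0,0,-0.4],[0,0,-0.2],[0,0,0]],"delta_rot":[[0,0,0],[0,0,0],[0,0,0],[0,0,0],[0,0,0],[0,0,0]],"claw":[255,255,255,255,255,255]}'
python3 - <<'E'
from h import *
im,w=look('side');crop(im,(372,150),60,'s23.png',6)
im,w=look('top');crop(im,(325,155),45,'t23.png',8)
E
```

```text
time_s: 42.4
eef_pos: [560.0, -22.3, 177.0]
ee_rot: [-0.0, 0.995, 0.099, -0.001]
force: [0.5, 0.2, -0.9]
grip_width: 0.222
time_s: 43.0
eef_pos: [560.2, -22.5, 153.6]
ee_rot: [-0.0, 0.995, 0.099, -0.0]
force: [0.3, 0.3, 0.0]
grip_width: 0.222
```

View pics/s23.png

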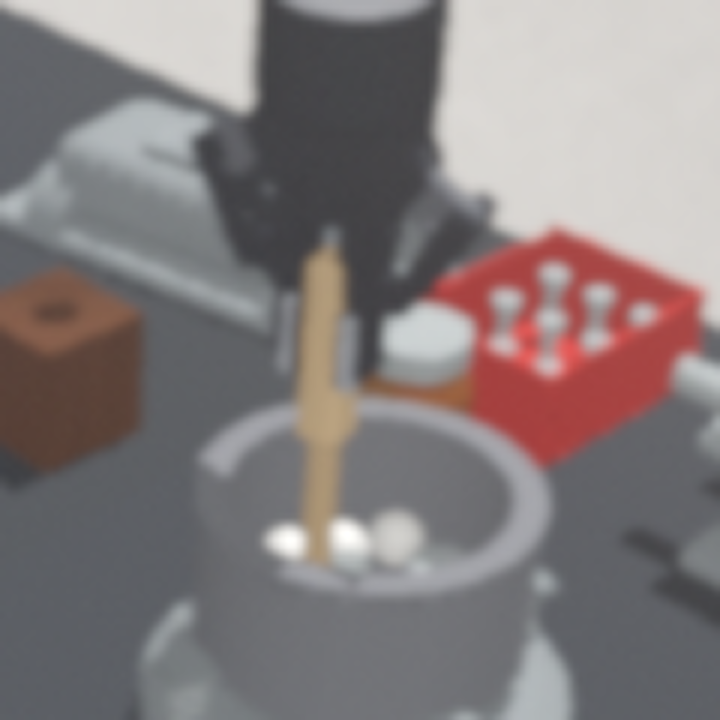

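The stick's end stands about 6 mm above the floor among the beads, with no contact force. I start a circle of 25 mm radius, half a round first.

```bash
python3 -m crank '{"dp":[[0.868,0,0],[0.816,-0.297,0],[0.665,-0.558,0],[0.434,-0.752,0],[0.151,-0.855,0],[-0.151,-0.855,0],[-0.434,-0.752,0],[-0.665,-0.558,0],[-0.816,-0.297,0]],"delta_rot":[[0,0,0],[0,0,0],[0,0,0],[0,0,0],[0,0,0],[0,0,0],[0,0,0],[0,0,0],[0,0,0]],"claw":[255,255,255,255,255,255,255,255,255]}'
python3 - <<'E'
from h import *
im,w=look('side');crop(im,(372,150),60,'s24.png',6);s=sense();print(s['eef_pos']-[564.5,-45.3,0],s['force'],s['wrist_torque'])
E
```

```text
time_s: 44.0
eef_pos: [568.9, -70.6, 154.2]
ee_rot: [-0.002, 0.995, 0.098, 0.001]
force: [4.8, 11.9, 1.3]
grip_width: 0.22
[  3.45912135 -24.90086774 154.28554989] [ 2.16137874  9.51466888 -0.11848372] [ 2.54419153 -0.66135839  0.07022547]
```

View pics/s24.png

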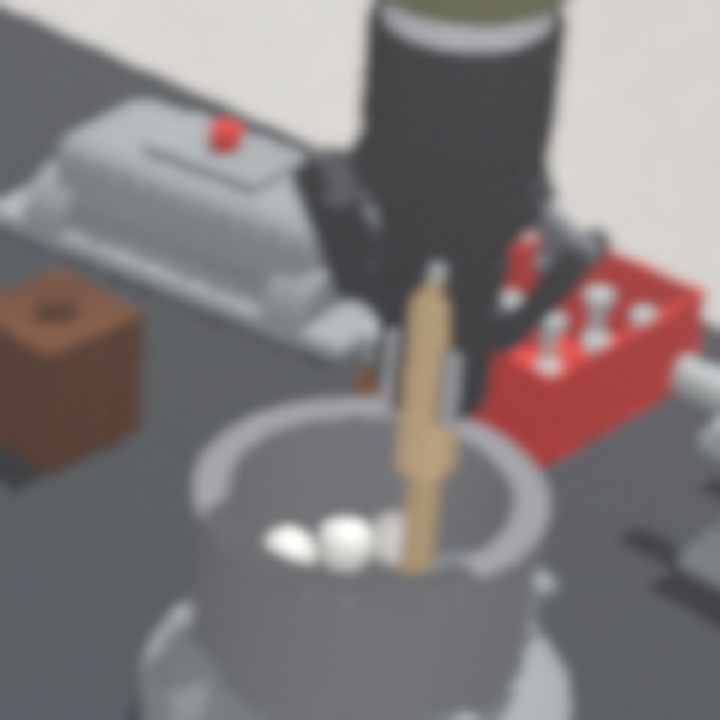

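There is 12 N sideways from a piece squeezed toward the wall. I continue on a 20 mm radius.

```bash
python3 -m crank '{"dp":[[-0.08,0.5,0],[-0.695,0,0],[-0.653,0.237,0],[-0.532,0.447,0],[-0.347,0.602,0],[-0.121,0.684,0],[0.121,0.684,0],[0.347,0.602,0],[0.532,0.447,0],[0.653,0.237,0]],"delta_rot":[[0,0,0],[0,0,0],[0,0,0],[0,0,0],[0,0,0],[0,0,0],[0,0,0],[0,0,0],[0,0,0],[0,0,0]],"claw":[255,255,255,255,255,255,255,255,255,255]}'
python3 - <<'E'
from h import *
im,w=look('side');crop(im,(372,150),60,'s25.png',6);s=sense();print(s['eef_pos']-[564.5,-45.3,0],s['force'],s['wrist_torque'])
im,w=look('top');crop(im,(325,155),45,'t25.png',8)
E
```

```text
time_s: 45.05
eef_pos: [561.8, -26.7, 153.9]
ee_rot: [-0.0, 0.995, 0.099, -0.0]
force: [0.4, 0.0, -1.0]
grip_width: 0.221
[ -1.93868097  18.59690178 153.83507276] [ 0.06960538  0.96349596 -1.08570274] [-0.01782334  0.06096787  0.020637  ]
```

View pics/s25.png

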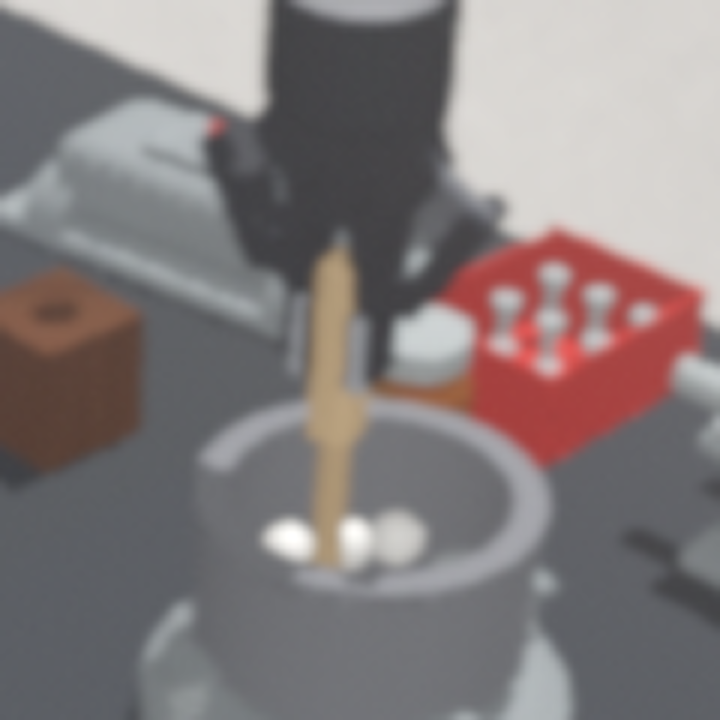

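View pics/t25.png

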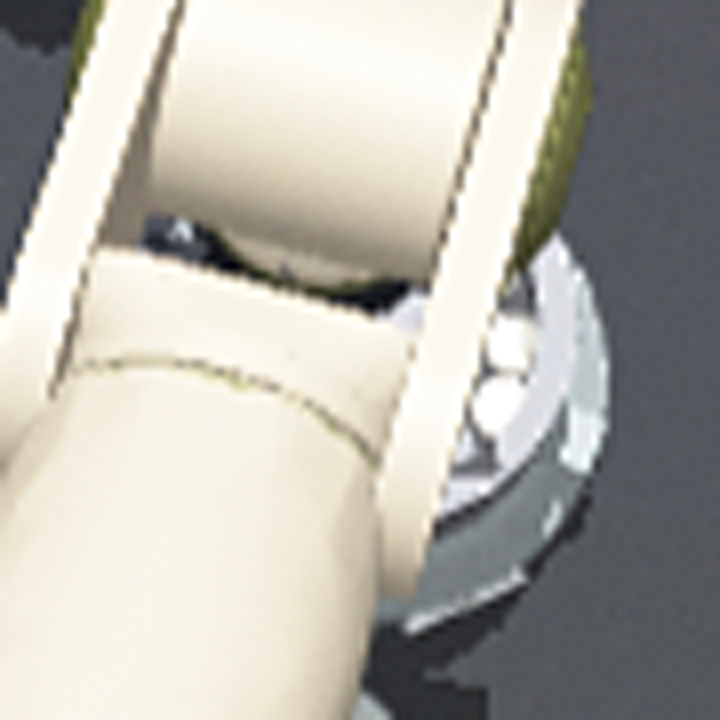

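One full round is done, the force is back near zero and the stick is still upright. Now the second round, plus a bit.

```bash
python3 -m crank '{"dp":[[0.695,0,0],[0.653,-0.237,0],[0.532,-0.447,0],[0.347,-0.602,0],[0.121,-0.684,0],[-0.121,-0.684,0],[-0.347,-0.602,0],[-0.532,-0.447,0],[-0.653,-0.237,0]],"delta_rot":[[0,0,0],[0,0,0],[0,0,0],[0,0,0],[0,0,0],[0,0,0],[0,0,0],[0,0,0],[0,0,0]],"claw":[255,255,255,255,255,255,255,255,255]}' && python3 -m crank '{"dp":[[-0.695,0,0],[-0.653,0.237,0],[-0.532,0.447,0],[-0.347,0.602,0],[-0.121,0.684,0],[0.121,0.684,0],[0.347,0.602,0],[0.532,0.447,0],[0.653,0.237,0]],"delta_rot":[[0,0,0],[0,0,0],[0,0,0],[0,0,0],[0,0,0],[0,0,0],[0,0,0],[0,0,0],[0,0,0]],"claw":[255,255,255,255,255,255,255,255,255]}'
python3 - <<'E'
from h import *
im,w=look('side');crop(im,(372,150),60,'s26.png',6);s=sense();print(s['eef_pos']-[564.5,-45.3,0],s['force'],s['wrist_torque'])
E
```

```text
time_s: 46.05
eef_pos: [567.6, -67.2, 154.0]
ee_rot: [0.0, 0.995, 0.098, -0.0]
force: [0.3, 0.1, -0.2]
grip_width: 0.22
time_s: 46.95
eef_pos: [561.8, -26.7, 153.9]
ee_rot: [-0.0, 0.995, 0.099, 0.0]
force: [-0.1, -0.1, -0.6]
grip_width: 0.217
[ -1.90005261  18.56217136 153.8469742 ] [-0.18697147  0.47378831 -1.02153309] [-0.00216618 -0.01724528 -0.00687072]
```

View pics/s26.png

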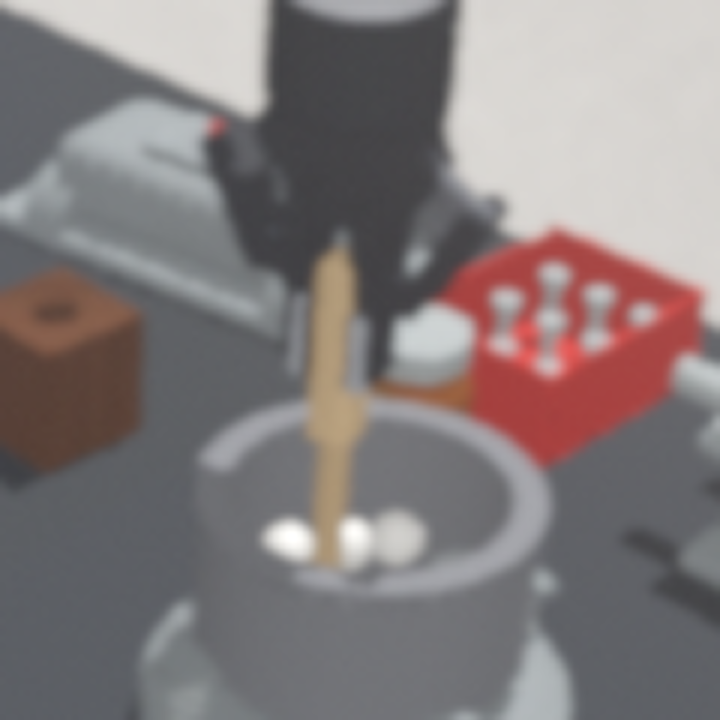

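Two full rounds are complete. I lift the stick straight out and look into the bowl from above once clear.

```bash
python3 -m crank '{"dp":[[0,0,0.6],[0,0,1.2],[0,0,2],[0,0,2],[0,0,2],[0,0,1],[0.4,1,0],[1,3,0],[1.2,4,0],[1.2,4,0]],"delta_rot":[[0,0,0],[0,0,0],[0,0,0],[0,0,0],[0,0,0],[0,0,0],[0,0,0],[0,0,0],[0,0,0],[0,0,0]],"claw":[255,255,255,255,255,255,255,255,255,255]}' && python3 -m crank '{"dp":[[1.2,4,0],[1.2,4,0],[0.9,3,0],[0.5,1.8,0],[0.1,0.7,0],[0,0,0],[0,0,0]],"delta_rot":[[0,0,0],[0,0,0],[0,0,0],[0,0,0],[0,0,0],[0,0,0],[0,0,0]],"claw":[255,255,255,255,255,255,255]}';  python3 - <<'E'
from h import *
np.set_printoptions(precision=1,suppress=True)
s=sense();p=s['eef_pos'];print(p)
im,w=look('side');crop(im,(325,90),70,'s27.png',5)
d=np.hypot(w[...,0]-p[0],w[...,1]-p[1])
for lo,hi in((140,165),(165,190),(190,215),(215,230)):
    b=w[(d<30)&(w[...,2]>lo)&(w[...,2]<hi)];print(lo,hi,b.mean(0),b.min(0)[2],len(b))
im2,w2=look('top');crop(im2,(325,155),35,'t27.png',9);crop(im2,(237,125),40,'t27b.png',9)
E
```

```text
time_s: 48.0
eef_pos: [599.3, 94.6, 241.0]
ee_rot: [-0.0, 0.995, 0.098, -0.001]
force: [0.5, -0.8, 0.6]
grip_width: 0.222
time_s: 48.7
eef_pos: [638.1, 227.0, 241.7]
ee_rot: [0.0, 0.995, 0.098, -0.0]
force: [0.0, -1.4, -0.4]
grip_width: 0.22
[638.1 227.  241.7]
140 165 [634.9 224.9 156.4] 145.83893456107558 19
165 190 [633.6 223.9 177.2] 165.69231296053636 31
190 215 [633.7 223.8 202.4] 190.52907561127847 33
215 230 [635.9 224.9 222.2] 215.32322113349403 25
```

View pics/t27.png

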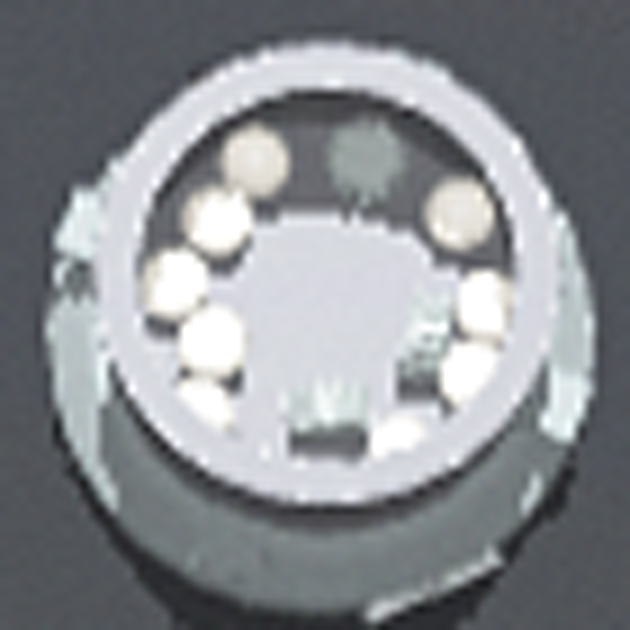

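View pics/s27.png

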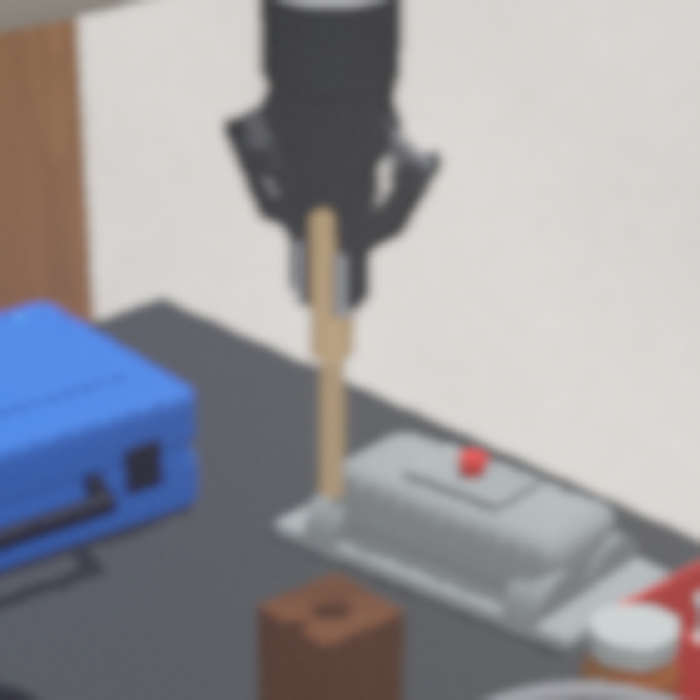

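All nine beads and three gears are in the bowl, now pushed around the periphery, so the middle beads were moved well over 10 mm. The stick is upright. I align to (639.2,228.6) and lower it to just above the hole.

```bash
python3 -m crank '{"dp":[[0.1,0.15,-0.5],[0,0,-1.5],[0,0,-2],[0,0,-1.5],[0,0,-0.7],[0,0,0],[0,0,0]],"delta_rot":[[0,0,0],[0,0,0],[0,0,0],[0,0,0],[0,0,0],[0,0,0],[0,0,0]],"claw":[255,255,255,255,255,255,255]}';  python3 - <<'E'
from h import *
print(sense()['eef_pos'])
im,w=look('side');crop(im,(325,120),50,'s28.png',7)
E
```

```text
time_s: 49.5
eef_pos: [639.5, 229.1, 180.8]
ee_rot: [-0.0, 0.995, 0.099, 0.001]
force: [0.3, -0.9, -0.4]
grip_width: 0.223
[639.54173192 229.11906496 180.80930335]
```

View pics/s28.png

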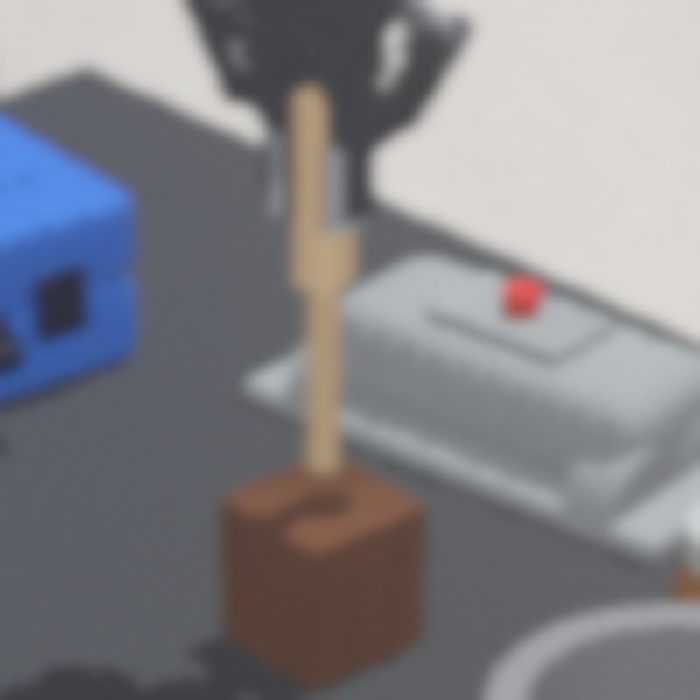

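The end is above the hole (crop (323,472) over (320,500)). I insert slowly, watching the force.

```bash
python3 -m crank '{"dp":[[0,0,-0.5],[0,0,-0.5],[0,0,-0.5],[0,0,-0.5],[0,0,-0.5],[0,0,0]],"delta_rot":[[0,0,0],[0,0,0],[0,0,0],[0,0,0],[0,0,0],[0,0,0]],"claw":[255,255,255,255,255,255]}';  python3 - <<'E'
from h import *
print(sense()['eef_pos'])
im,w=look('side');crop(im,(325,120),50,'s29.png',7)
E
```

```text
time_s: 50.15
eef_pos: [638.9, 229.2, 154.0]
ee_rot: [0.0, 0.995, 0.099, -0.001]
force: [-0.1, -0.1, -0.6]
grip_width: 0.222
[638.89877258 229.17493469 153.96348039]
```

View pics/s29.png

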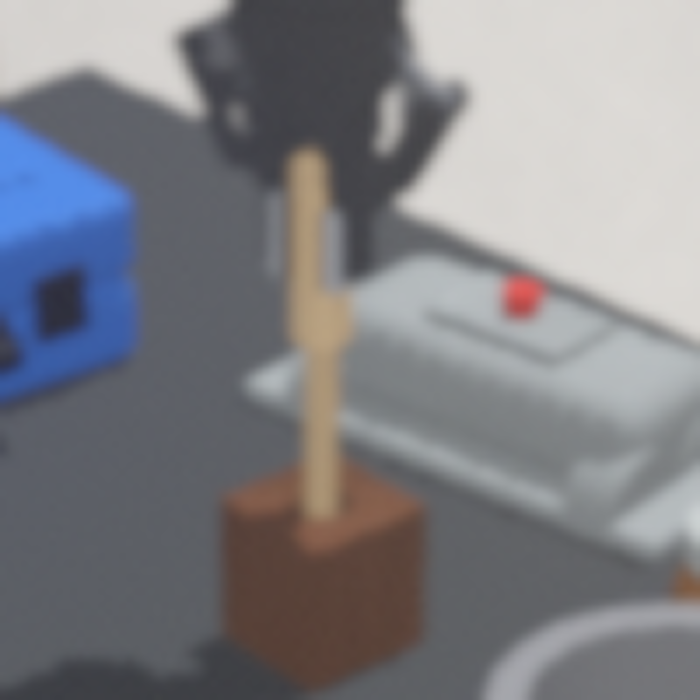

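The rod has entered the hole (crop (322,515)) with no force. I lower the rest of the way.

```bash
python3 -m crank '{"dp":[[0,0,-0.8],[0,0,-0.8],[0,0,-0.8],[0,0,-0.8],[0,0,-0.7],[0,0,-0.5],[0,0,-0.3],[0,0,0]],"delta_rot":[[0,0,0],[0,0,0],[0,0,0],[0,0,0],[0,0,0],[0,0,0],[0,0,0],[0,0,0]],"claw":[255,255,255,255,255,255,255,255]}';  python3 -m crank '{"dp":[[0,0,-0.15],[0,0,-0.15],[0,0,0]],"delta_rot":[[0,0,0],[0,0,0],[0,0,0]],"claw":[255,255,255]}'
```

```text
time_s: 51.0
eef_pos: [639.1, 229.2, 107.6]
ee_rot: [0.0, 0.995, 0.099, -0.0]
force: [0.4, 0.3, 0.3]
grip_width: 0.219
time_s: 51.3
eef_pos: [639.2, 229.2, 104.9]
ee_rot: [0.0, 0.995, 0.099, -0.0]
force: [-0.1, 0.2, -0.1]
grip_width: 0.22
```

```bash
python3 -m crank '{"dp":[[0,0,-0.15],[0,0,-0.15],[0,0,0]],"delta_rot":[[0,0,0],[0,0,0],[0,0,0]],"claw":[255,255,255]}';  python3 -m crank '{"dp":[[0,0,0],[0,0,0],[0,0,0],[0,0,0],[0,0,0],[0,0,0],[0,0,0],[0,0,0]],"delta_rot":[[0,0,0],[0,0,0],[0,0,0],[0,0,0],[0,0,0],[0,0,0],[0,0,0],[0,0,0]],"claw":[0,0,0,0,0,0,0,0]}'; python3 -m crank '{"dp":[[0,0,1],[0,0,2],[0,0,3],[0,0,3],[0,0,1],[0,0,0]],"delta_rot":[[0,0,0],[0,0,0],[0,0,0],[0,0,0],[0,0,0],[0,0,0]],"claw":[0,0,0,0,0,0]}'
python3 - <<'E'
from h import *
print(sense()['eef_pos'])
im,w=look('side');crop(im,(325,120),50,'s30.png',7)
np.set_printoptions(precision=1,suppress=True)
d=np.hypot(w[...,0]-638,w[...,1]-226);
for lo,hi in((72,90),(95,120),(120,150),(150,173)):
    b=w[(d<25)&(w[...,2]>lo)&(w[...,2]<hi)];print(lo,hi,b.mean(0),len(b))
print(np.nanmax(w[(d<15)&(w[...,2]<190)][:,2]))
E
```

```text
time_s: 51.6
eef_pos: [639.1, 229.2, 101.7]
ee_rot: [0.0, 0.995, 0.099, -0.0]
force: [0.0, -1.0, -0.3]
grip_width: 0.224
time_s: 52.4
eef_pos: [639.2, 229.2, 101.9]
ee_rot: [-0.0, 0.995, 0.099, -0.0]
force: [1.1, -0.2, -0.1]
grip_width: 1.003
time_s: 53.0
eef_pos: [639.7, 229.4, 203.6]
ee_rot: [-0.0, 0.995, 0.099, 0.002]
force: [-0.0, -0.3, 0.4]
grip_width: 1.001
[639.70951733 229.37003174 203.59475177]
72 90 [634.7 224.7  77.5] 43
95 120 [633.6 225.8 108.2] 66
120 150 [633.8 226.  135.1] 81
150 173 [633.4 225.7 161.8] 65
180.75312806769932
```

View pics/s30.png

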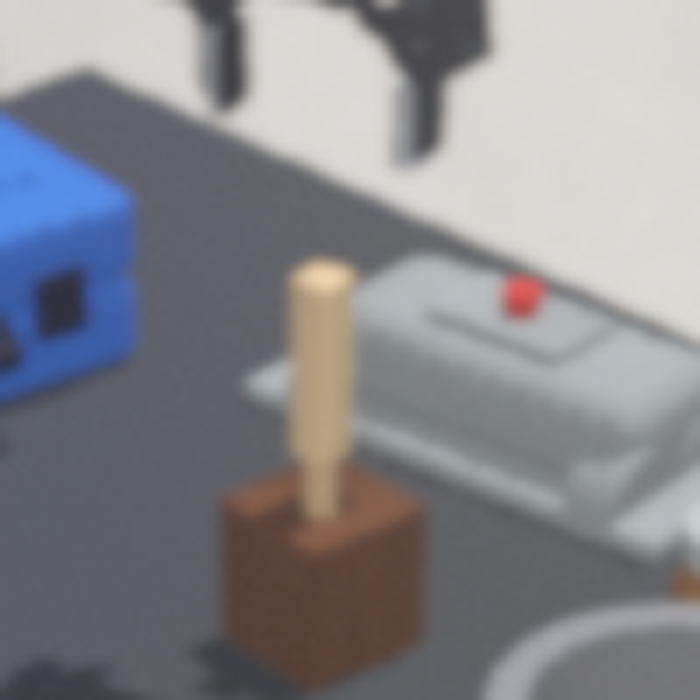

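The stick stands upright in its block, let go. Next I measure the cover on the mat.

Run:
```python
from h import *
np.set_printoptions(precision=1,suppress=True)
for n in('top','side'):
    im,w=look(n)
    if n=='top': crop(im,(207,205),45,'t31.png',8)
    else: crop(im,(242,170),45,'s31.png',8)
    d=np.hypot(w[...,0]-411.6,w[...,1]-326.3)
    a=w[(d<35)&(w[...,2]>36)&(w[...,2]<70)]
    if len(a)<5: print(n,'hidden');continue
    q=a[:,:2]-a[:,:2].mean(0);V=np.linalg.svd(q)[2];print(n,a.mean(0),np.rad2deg(np.arctan2(V[0][1],V[0][0])),len(a))
    k=np.sign(q@V[0])
    for s in(-1,1):print(a[k==s].mean(0))
    b=w[(d<90)&(w[...,2]>20)&(w[...,2]<34)][:,:2].astype(np.float32);h=cv2.convexHull(b)[:,0]
    A=np.c_[2*h,np.ones(len(h))];s=np.linalg.lstsq(A,(h**2).sum(1),rcond=None)[0];print('disc',s[:2],np.sqrt(s[2]+s[0]**2+s[1]**2))
```

```text
top hidden
side [407.3 325.1  48. ] -53.221034357014595 67
[393.6 343.3  48.1]
[421.4 306.4  48. ]
disc [409.8 328. ] 74.54501074449985
```

View pics/t31.png

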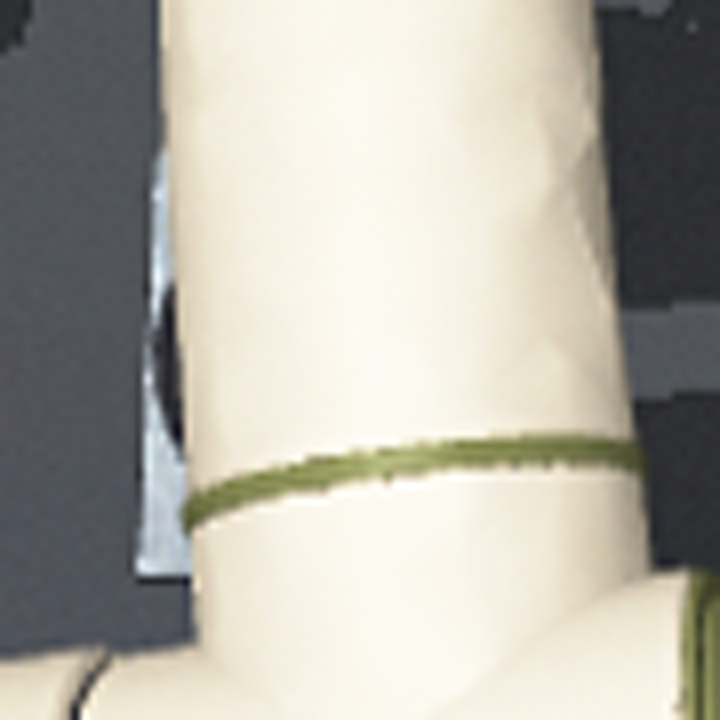

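```bash
python3 -m crank '{"dp":[[-1,0.4,0],[-2.5,1.1,0],[-3,1.3,0],[-3,1.3,0],[-3,1.3,0],[-3,1.3,0],[-3,1.3,0],[-2.5,1,0],[-1.3,0.5,0],[-0.5,0.2,0]],"delta_rot":[[0,0,0],[0,0,3.42],[0,0,3.42],[0,0,3.42],[0,0,3.42],[0,0,3.42],[0,0,3.42],[0,0,3.42],[0,0,3.42],[0,0,0]],"claw":[0,0,0,0,0,0,0,0,0,0]}'; python3 -m crank '{"dp":[[0,0,0],[0,0,0]],"delta_rot":[[0,0,0],[0,0,0]],"claw":[0,0]}'
```

```text
time_s: 54.15
eef_pos: [409.7, 326.5, 201.0]
ee_rot: [0.0, 0.943, 0.332, -0.001]
force: [-0.1, 0.5, -0.1]
grip_width: 0.999
time_s: 54.35
eef_pos: [411.7, 325.9, 201.5]
ee_rot: [0.0, 0.944, 0.33, -0.0]
force: [-0.1, 0.5, 1.0]
grip_width: 0.998
```

```bash
python3 -m crank '{"dp":[[0,0,-2],[0,0,-3],[0,0,-4],[0,0,-4],[0,0,-2.5],[0,0,-1],[0,0,0],[0,0,0]],"delta_rot":[[0,0,0],[0,0,0],[0,0,0],[0,0,0],[0,0,0],[0,0,0],[0,0,0],[0,0,0]],"claw":[0,0,0,0,0,0,0,0]}';  python3 - <<'E'
from h import *
print(sense()['eef_pos'])
im,w=look('side');crop(im,(242,160),45,'s32.png',8)
E
```

```text
time_s: 55.15
eef_pos: [412.2, 326.4, 38.1]
ee_rot: [-0.0, 0.944, 0.331, 0.001]
force: [-0.0, 0.0, 0.8]
grip_width: 1.001
[412.22078633 326.43262839  38.05449717]
```

View pics/s32.png

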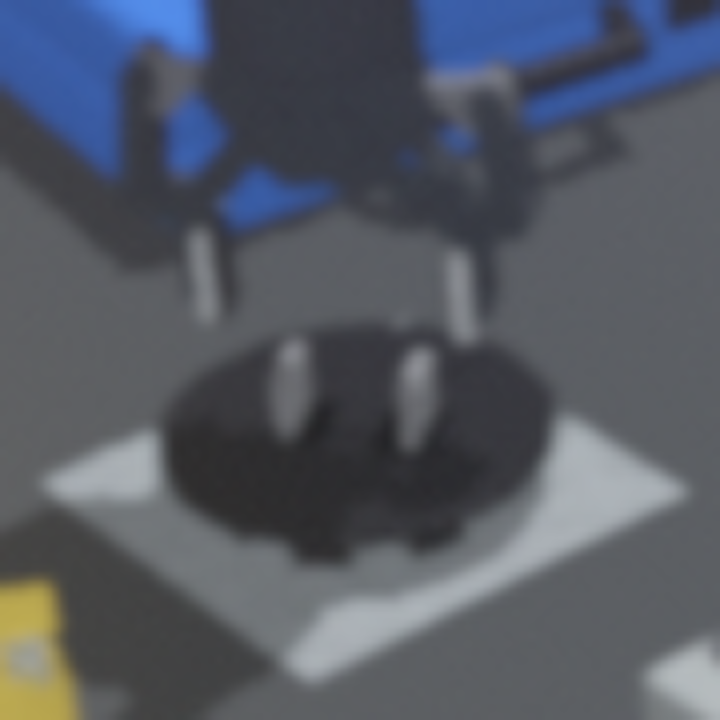

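Run:
```python
from h import *
f=lambda P:[round((a-b)*8) for a,b in zip(proj('side',P),(197,115))]
u=np.array([np.cos(np.deg2rad(-51.3)),np.sin(np.deg2rad(-51.3)),0])
for k in(-42.5,42.5):print('tip',f(np.array([412.2,326.4,73])+k*u))
for k in(-23.5,23.5):print('tab z42',f(np.array([412.2,326.4,42])+k*u), 'top55',f(np.array([412.2,326.4,55])+k*u))
```

```text
tip [234, 310]
tip [462, 328]
tab z42 [293, 387] top55 [290, 357]
tab z42 [418, 397] top55 [415, 367]
```

Tab columns (292 and 418) match the prediction (293 and 418), so the cover is where I left it. I descend and squeeze.

```bash
python3 -m crank '{"dp":[[-0.05,0,-1],[0,0,-0.9],[0,0,-0.5],[0,0,-0.35],[0,0,0]],"delta_rot":[[0,0,0],[0,0,0],[0,0,0],[0,0,0],[0,0,0]],"claw":[0,0,0,0,0]}' && python3 -m crank '{"dp":[[0,0,0],[0,0,0],[0,0,0],[0,0,0],[0,0,0],[0,0,0],[0,0,0],[0,0,0]],"delta_rot":[[0,0,0],[0,0,0],[0,0,0],[0,0,0],[0,0,0],[0,0,0],[0,0,0],[0,0,0]],"claw":[255,255,255,255,255,255,255,255]}' 50
```

```text
time_s: 55.7
eef_pos: [410.5, 326.1, 8.9]
ee_rot: [0.0, 0.944, 0.331, -0.0]
force: [-1.1, -0.3, 0.9]
grip_width: 0.999
time_s: 56.5
eef_pos: [411.3, 326.3, 10.9]
ee_rot: [0.0, 0.944, 0.331, 0.001]
force: [-2.8, -2.7, 12.8]
grip_width: 0.417
```

Squeezed, with the opening at 35.4 mm. I lift and carry the cover back to the bowl.

```bash
python3 -m crank '{"dp":[[0,0,0.5],[0,0,1],[0,0,2.5],[0,0,4],[0,0,4],[0,0,3],[0,0,2],[0,0,0],[0.4,-1,0],[1,-2.4,0]],"delta_rot":[[0,0,0],[0,0,0],[0,0,0],[0,0,0],[0,0,0],[0,0,0],[0,0,0],[0,0,0],[0,0,0],[0,0,0]],"claw":[255,255,255,255,255,255,255,255,255,255]}' && python3 -m crank '{"dp":[[1,-2.4,0],[1,-2.4,0],[1,-2.4,0],[1,-2.4,0],[1,-2.4,0],[1,-2.4,0],[1,-2.4,0],[1,-2.4,0],[1,-2.4,0],[1,-2.4,0]],"delta_rot":[[0,0,0],[0,0,0],[0,0,0],[0,0,0],[0,0,0],[0,0,0],[0,0,0],[0,0,0],[0,0,0],[0,0,0]],"claw":[255,255,255,255,255,255,255,255,255,255]}' && python3 -m crank '{"dp":[[1,-2.4,0],[1,-2.4,0],[0.9,-2.1,0],[0.6,-1.5,0],[0.4,-1.3,0],[0,0,0],[0,0,0]],"delta_rot":[[0,0,0],[0,0,0],[0,0,0],[0,0,0],[0,0,0],[0,0,0],[0,0,0]],"claw":[255,255,255,255,255,255,255]}'
```

```text
time_s: 57.5
eef_pos: [423.8, 292.0, 177.8]
ee_rot: [-0.0, 0.943, 0.332, -0.001]
force: [1.4, -0.3, -2.0]
grip_width: 0.42
time_s: 58.5
eef_pos: [524.1, 50.5, 177.6]
ee_rot: [-0.001, 0.944, 0.331, -0.002]
force: [-0.3, -0.3, -2.8]
grip_width: 0.416
time_s: 59.2
eef_pos: [563.4, -44.4, 179.1]
ee_rot: [-0.0, 0.944, 0.331, -0.0]
force: [-0.7, 0.9, -1.4]
grip_width: 0.414
```

```bash
python3 -m crank '{"dp":[[0.1,-0.05,-1],[0,0,-1.5],[0,0,-0.5],[0,0,0],[0,0,0]],"delta_rot":[[0,0,0],[0,0,0],[0,0,0],[0,0,0],[0,0,0]],"claw":[255,255,255,255,255]}';  python3 - <<'E'
from h import *
np.set_printoptions(precision=1,suppress=True)
s=sense();print(s['eef_pos'],s['force'])
im,w=look('side');crop(im,(372,160),45,'s33.png',8)
z0=s['eef_pos'][2]+12.1+5
d=np.hypot(w[...,0]-564.5,w[...,1]+45.3)
b=w[(d<85)&(abs(w[...,2]-z0)<4)];h=cv2.convexHull(b[:,:2].astype(np.float32))[:,0]
A=np.c_[2*h,np.ones(len(h))];q=np.linalg.lstsq(A,(h**2).sum(1),rcond=None)[0];print('disc',q[:2],np.sqrt(q[2]+q[0]**2+q[1]**2),b[:,2].mean(),z0)
A=np.c_[b[:,:2]-[564.5,-45.3],np.ones(len(b))];print('tilt',np.linalg.lstsq(A,b[:,2],rcond=None)[0])
E
```

```text
time_s: 59.7
eef_pos: [564.9, -45.0, 149.8]
ee_rot: [0.0, 0.943, 0.331, 0.0]
force: [0.7, 0.1, -2.4]
grip_width: 0.415
[564.9 -45.  149.8] [ 0.7  0.1 -2.4]
disc [563.  -43.3] 74.24172095261987 167.01752457118783 166.89151995639332
tilt [  0.   0. 167.]
```

View pics/s33.png

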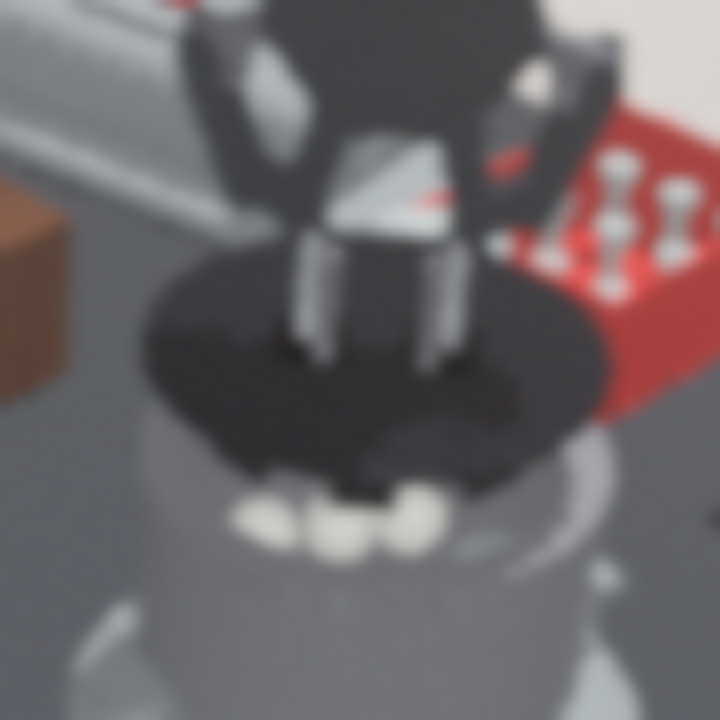

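The cover is level, and the disc edges match the picture just after it was lifted. I lower it gently.

```bash
python3 -m crank '{"dp":[[0,0,-0.5],[0,0,-0.5],[0,0,-0.5],[0,0,-0.3],[0,0,0]],"delta_rot":[[0,0,0],[0,0,0],[0,0,0],[0,0,0],[0,0,0]],"claw":[255,255,255,255,255]}'; python3 -m crank '{"dp":[[0,0,-0.3],[0,0,-0.3],[0,0,-0.3],[0,0,0]],"delta_rot":[[0,0,0],[0,0,0],[0,0,0],[0,0,0]],"claw":[255,255,255,255]}'
```

```text
time_s: 60.25
eef_pos: [564.5, -45.2, 130.9]
ee_rot: [-0.0, 0.944, 0.331, -0.0]
force: [0.3, -0.5, -2.2]
grip_width: 0.412
time_s: 60.65
eef_pos: [564.5, -45.2, 122.0]
ee_rot: [-0.0, 0.944, 0.331, -0.0]
force: [0.2, 0.3, -2.6]
grip_width: 0.417
```

```bash
python3 -m crank '{"dp":[[0,0,-0.2],[0,0,-0.2],[0,0,-0.2],[0,0,0]],"delta_rot":[[0,0,0],[0,0,0],[0,0,0],[0,0,0]],"claw":[255,255,255,255]}'; python3 -m crank '{"dp":[[0,0,-0.1],[0,0,-0.1],[0,0,0]],"delta_rot":[[0,0,0],[0,0,0],[0,0,0]],"claw":[255,255,255]}'
```

```text
time_s: 61.05
eef_pos: [564.6, -45.2, 116.1]
ee_rot: [-0.0, 0.944, 0.331, -0.0]
force: [-0.3, -0.2, -2.7]
grip_width: 0.417
time_s: 61.35
eef_pos: [564.8, -45.3, 114.4]
ee_rot: [0.0, 0.944, 0.331, 0.0]
force: [0.4, 0.0, -1.5]
grip_width: 0.417
```

```bash
python3 -m crank '{"dp":[[0,0,-0.1],[0,0,0]],"delta_rot":[[0,0,0],[0,0,0]],"claw":[255,255]}';python3 -m crank '{"dp":[[0,0,-0.1],[0,0,0]],"delta_rot":[[0,0,0],[0,0,0]],"claw":[255,255]}';  python3 - <<'E'
from h import *
im,w=look('side');crop(im,(372,160),45,'s34.png',8)
E
```

```text
time_s: 61.55
eef_pos: [564.9, -45.3, 114.3]
ee_rot: [0.0, 0.944, 0.331, 0.0]
force: [-3.2, 1.1, 4.1]
grip_width: 0.412
time_s: 61.75
eef_pos: [564.9, -45.3, 114.2]
ee_rot: [0.0, 0.944, 0.331, 0.0]
force: [-6.2, 1.6, 12.1]
grip_width: 0.413
```

View pics/s34.png

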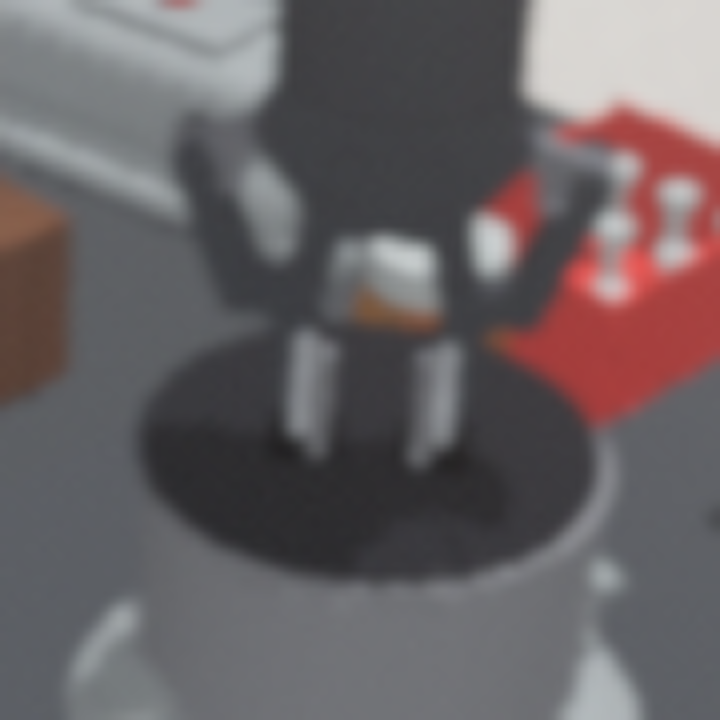

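The cover is flush on the rim at the expected height. I release the tabs, keeping light pressure at first, then rise.

```bash
python3 -m crank '{"dp":[[0,0,0],[0,0,0],[0,0,0],[0,0,0],[0,0,0],[0,0,0],[0,0,0],[0,0,0]],"delta_rot":[[0,0,0],[0,0,0],[0,0,0],[0,0,0],[0,0,0],[0,0,0],[0,0,0],[0,0,0]],"claw":[0,0,0,0,0,0,0,0]}'; python3 -m crank '{"dp":[[0,0,1],[0,0,2],[0,0,3],[0,0,3],[0,2,0],[0,4,0],[-1,4,0],[-1,4,0],[-1,3,0],[0,0,0]],"delta_rot":[[0,0,0],[0,0,0],[0,0,0],[0,0,0],[0,0,0],[0,0,0],[0,0,0],[0,0,0],[0,0,0],[0,0,0]],"claw":[0,0,0,0,0,0,0,0,0,0]}';  python3 - <<'E'
from h import *
np.set_printoptions(precision=1,suppress=True)
print(sense()['eef_pos'])
for n in('side','top'):
    im,w=look(n);crop(im,(372,170) if n=='side' else (325,150),45,n[0]+'35.png',8)
    d=np.hypot(w[...,0]-564.5,w[...,1]+45.3)
    b=w[(d<85)&(w[...,2]>127)&(w[...,2]<136)];h=cv2.convexHull(b[:,:2].astype(np.float32))[:,0]
    A=np.c_[2*h,np.ones(len(h))];q=np.linalg.lstsq(A,(h**2).sum(1),rcond=None)[0];print(n,'disc',q[:2],np.sqrt(q[2]+q[0]**2+q[1]**2))
    c=w[(d<65)&(w[...,2]>120)&(w[...,2]<137)];A=np.c_[c[:,:2]-[564.5,-45.3],np.ones(len(c))];r=np.linalg.lstsq(A,c[:,2],rcond=None)[0];print('z',r[2],'tilt',r[:2]*1000,'mrad')
    a=w[(d<35)&(w[...,2]>142)&(w[...,2]<170)];qq=a[:,:2]-a[:,:2].mean(0);V=np.linalg.svd(qq)[2][0];k=np.sign(qq@V);p=a[k>0].mean(0)-a[k<0].mean(0);print('tabs',a.mean(0),np.hypot(*p[:2]),np.rad2deg(np.arctan2(V[1],V[0])))
E
```

```text
time_s: 62.6
eef_pos: [564.7, -45.3, 112.4]
ee_rot: [-0.0, 0.944, 0.331, 0.0]
force: [-0.0, 0.5, -0.4]
grip_width: 1.0
time_s: 63.6
eef_pos: [533.7, 127.9, 203.5]
ee_rot: [-0.0, 0.943, 0.333, 0.001]
force: [0.5, -0.9, 0.1]
grip_width: 1.002
[533.7 127.9 203.5]
side disc [563.8 -44.5] 75.0667209094757
z 131.67909599909422 tilt [-0.7  1.1] mrad
tabs [558.  -46.9 153. ] 47.64048122700493 -50.09721124808146
top disc [564.9 -44.2] 73.56039502376778
z 129.78527355413496 tilt [ 0.4 -1.4] mrad
tabs [564.6 -44.4 154.3] 47.504748450227886 128.65242238638962
```

View pics/s35.png

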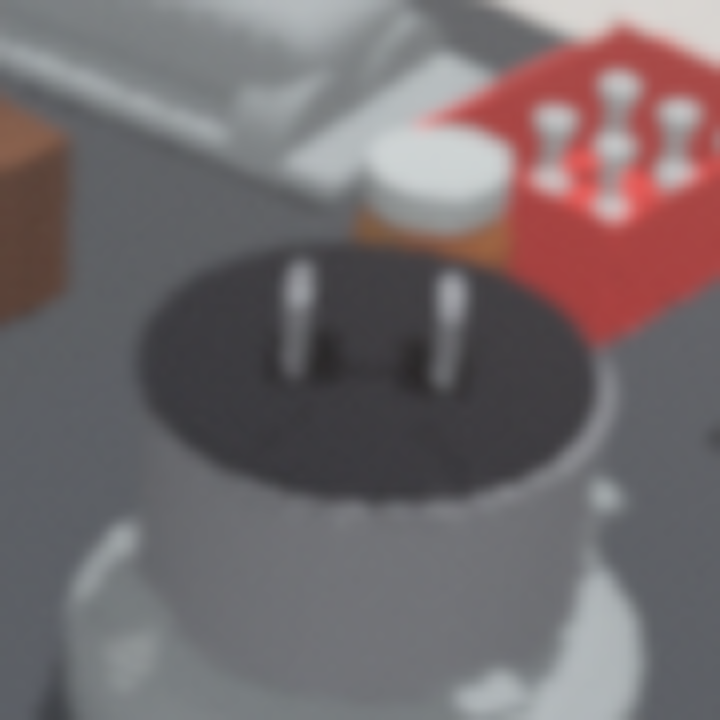

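View pics/t35.png

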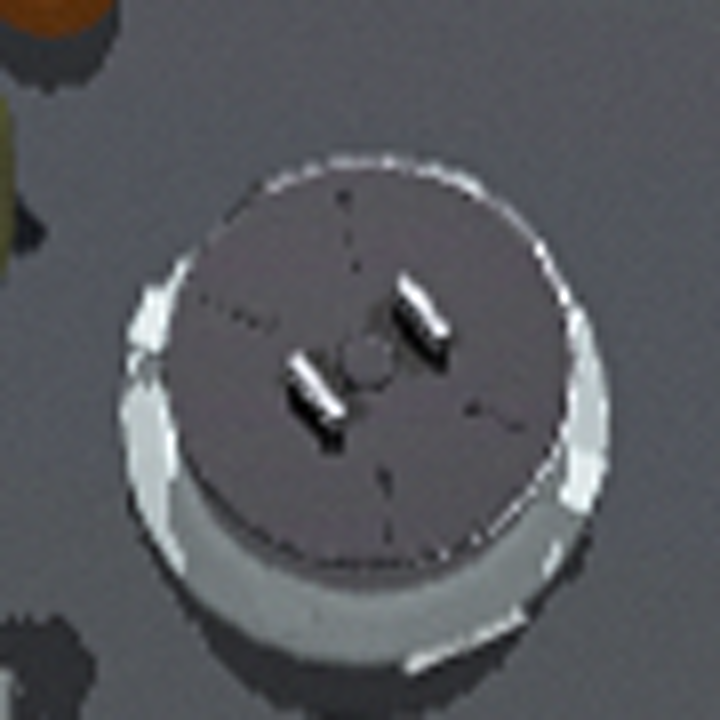

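The cover is flush and level (tilt about 1 mrad) and centred within about 1 mm. The tab spacing is 47.5 mm between mid-planes, the same as at the start, so both are sprung out. Now the switch: I shut the fingers, square up, and come down on the +x side of the ball.

```bash
python3 -m crank '{"dp":[[-0.8,-0.2,0],[-0.8,-0.2,0],[-0.8,-0.2,-1],[-0.8,-0.2,-2],[-0.5,-0.2,-3],[0,-0.1,-3],[0,0,-2],[0,0,0],[0,0,0]],"delta_rot":[[0,0,-7.74],[0,0,-7.74],[0,0,-7.74],[0,0,-7.74],[0,0,-7.74],[0,0,0],[0,0,0],[0,0,0],[0,0,0]],"claw":[255,255,255,255,255,255,255,255,255]}' 40
python3 - <<'E'
from h import *
np.set_printoptions(precision=1,suppress=True)
print(sense()['eef_pos'],sense()['grip_width'])
im,w=look('side');crop(im,(310,170),45,'s36.png',8)
d=np.hypot(w[...,0]-450,w[...,1]-115);b=w[(d<30)&(w[...,2]>56)&(w[...,2]<85)]
A=np.c_[2*b,np.ones(len(b))];s=np.linalg.lstsq(A,(b**2).sum(1),rcond=None)[0];print('ball',s[:3],np.sqrt(s[3]+(s[:3]**2).sum()))
E
```

```text
time_s: 64.6
eef_pos: [498.4, 113.0, 93.3]
ee_rot: [0.0, 1.0, -0.001, 0.0]
force: [-0.3, 0.2, 0.7]
grip_width: -0.004
[498.4 113.   93.3] -0.003759565220404821
ball [450.4 117.1  67.9] 11.844009523209676
```

View pics/s36.png

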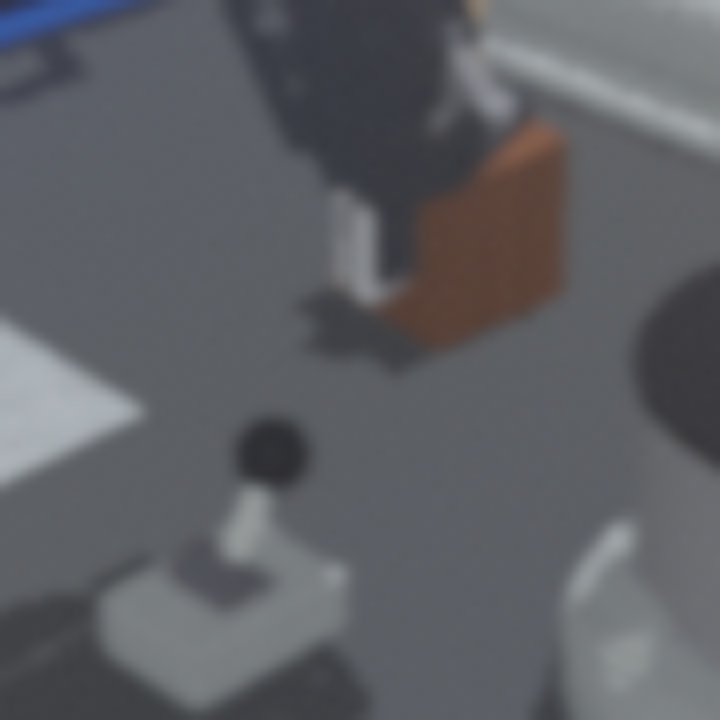

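The ball (crop (272,455)) leans toward +x, so it must be pushed toward -x. I come down behind it, then push.

```bash
python3 -m crank '{"dp":[[0,0.35,-1.5],[0,0,-2],[0,0,-1.8],[0,0,-1],[0,0,0],[-1,0,0],[-1,0,0],[-0.3,0,0],[0,0,0]],"delta_rot":[[0,0,0],[0,0,0],[0,0,0],[0,0,0],[0,0,0],[0,0,0],[0,0,0],[0,0,0],[0,0,0]],"claw":[255,255,255,255,255,255,255,255,255]}'; python3 -m crank '{"dp":[[-0.5,0,0],[-0.5,0,0],[-0.5,0,0],[-0.5,0,0],[-0.5,0,0],[-0.5,0,0],[0,0,0]],"delta_rot":[[0,0,0],[0,0,0],[0,0,0],[0,0,0],[0,0,0],[0,0,0],[0,0,0]],"claw":[255,255,255,255,255,255,255]}'
```

```text
time_s: 65.55
eef_pos: [474.7, 117.3, 30.2]
ee_rot: [-0.0, 1.0, -0.0, 0.001]
force: [-0.3, 0.6, 1.4]
grip_width: -0.0
time_s: 66.25
eef_pos: [443.7, 117.3, 29.2]
ee_rot: [-0.0, 1.0, -0.0, -0.001]
force: [1.3, -0.1, 0.3]
grip_width: 0.0
```

```bash
python3 -m crank '{"dp":[[-0.4,0,0],[-0.4,0,0],[-0.3,0,0],[-0.2,0,0],[-0.2,0,0],[0,0,0]],"delta_rot":[[0,0,0],[0,0,0],[0,0,0],[0,0,0],[0,0,0],[0,0,0]],"claw":[255,255,255,255,255,255]}'; python3 -m crank '{"dp":[[-0.2,0,0],[0,0,0]],"delta_rot":[[0,0,0],[0,0,0]],"claw":[255,255]}'
python3 - <<'E'
from h import *
im,w=look('side');crop(im,(300,180),45,'s37.png',8)
E
```

```text
time_s: 66.85
eef_pos: [430.7, 117.2, 29.7]
ee_rot: [-0.0, 1.0, -0.0, 0.001]
force: [6.0, -0.4, -3.5]
grip_width: -0.0
time_s: 67.05
eef_pos: [430.6, 117.2, 30.1]
ee_rot: [-0.0, 1.0, -0.0, 0.004]
force: [12.6, 1.6, -8.9]
grip_width: 0.0
```

View pics/s37.png

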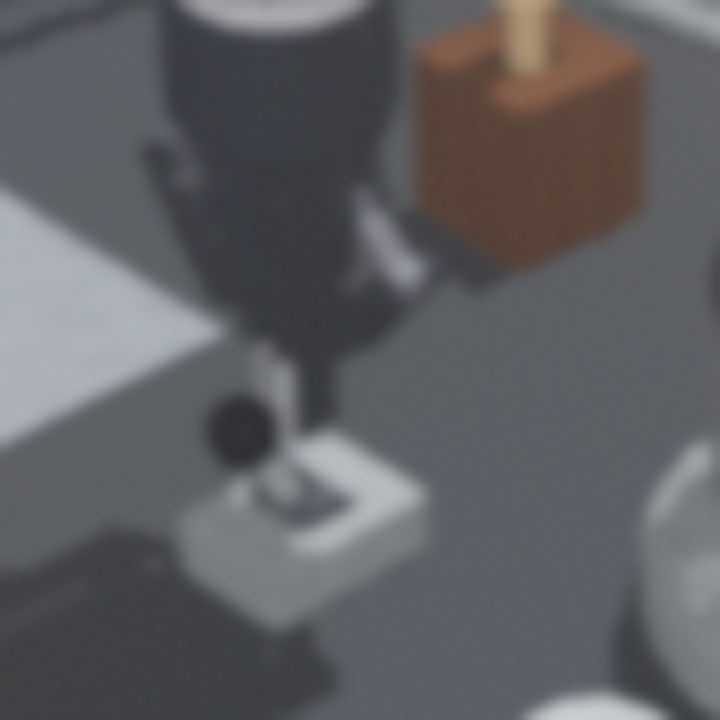

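The lever is at its end stop: the force rises without motion, and the ball now leans to -x. I withdraw and check everything.

```bash
python3 -m crank '{"dp":[[0.5,0,0],[1.5,0,0],[2,0,0],[2,0,1],[0,0,4],[0,0,4],[0,0,4],[0,4,4],[0,4,0],[0,0,0]],"delta_rot":[[0,0,0],[0,0,0],[0,0,0],[0,0,0],[0,0,0],[0,0,0],[0,0,0],[0,0,0],[0,0,0],[0,0,0]],"claw":[255,255,255,255,255,255,255,255,255,255]}'
python3 - <<'E'
from h import *
np.set_printoptions(precision=1,suppress=True)
print(sense()['eef_pos'],sense()['force'])
im,w=look('side');cv2.imwrite('pics/s38.png',im[:,:,::-1])
d=np.hypot(w[...,0]-410,w[...,1]-115);b=w[(d<35)&(w[...,2]>56)&(w[...,2]<85)]
A=np.c_[2*b,np.ones(len(b))];s=np.linalg.lstsq(A,(b**2).sum(1),rcond=None)[0];print('ball',s[:3],np.sqrt(s[3]+(s[:3]**2).sum()))
im,w=look('top');cv2.imwrite('pics/t38.png',im[:,:,::-1])
d=np.hypot(w[...,0]-410,w[...,1]-115);b=w[(d<35)&(w[...,2]>56)&(w[...,2]<85)]
if len(b)>10:
    A=np.c_[2*b,np.ones(len(b))];s=np.linalg.lstsq(A,(b**2).sum(1),rcond=None)[0];print('ball',s[:3],np.sqrt(s[3]+(s[:3]**2).sum()))
d=np.hypot(w[...,0]-564.5,w[...,1]+45.3);c=w[(d<65)&(w[...,2]>120)&(w[...,2]<137)];print('cover z',c[:,2].mean())
a=w[(d<35)&(w[...,2]>142)&(w[...,2]<170)];qq=a[:,:2]-a[:,:2].mean(0);V=np.linalg.svd(qq)[2][0];k=np.sign(qq@V);p=a[k>0].mean(0)-a[k<0].mean(0);print('tabs',a.mean(0),np.hypot(*p[:2]))
E
```

```text
time_s: 68.1
eef_pos: [487.1, 195.9, 195.5]
ee_rot: [-0.001, 1.0, 0.002, 0.0]
force: [1.1, -0.3, -0.3]
grip_width: 0.003
[487.1 195.9 195.5] [ 1.1 -0.3 -0.3]
ball [403.4 115.5  68.4] 11.540727584175038
ball [405.4 115.6  67.2] 11.279445429877454
cover z 129.68665105424023
tabs [564.  -44.1 154.7] 47.37149597063723
```

View pics/s38.png

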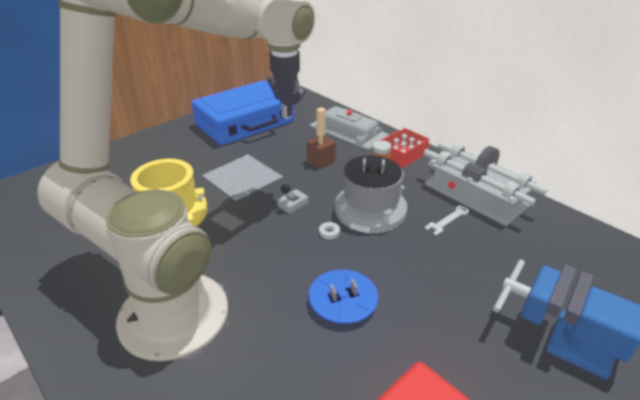

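View pics/t38.png

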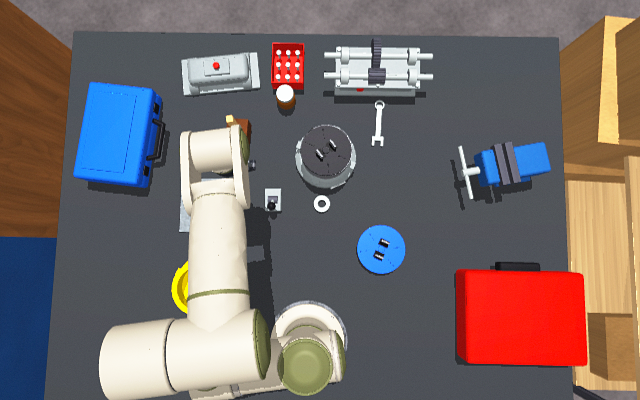

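The ball went from x about 452 to 404, which is the full 1.0 rad throw. The cover is flush, the stick stands in its block, the bearing and wrench are unmoved, and no gears are left on the bench. I hand in.

Run:
```python
from rig import *
print(finish_job())
```

```text
the job is handed in; nothing more can be done
None
```

The whole job is done and handed in at about 68 s of the 210 s allowed; the system gave no verdict.

What I did, in order:
1. Squeezed both tabs of the black cover, lifted it off and laid it right side up on the mat.
2. Put all three gears from the bench into the bowl.
3. Stirred two full rounds with the stick's end about 6 mm above the bowl's floor.
4. Stood the stick back in its block, clipped the cover on again, and only then threw the switch.

**Last checks:**
- **Cover:** flush and level, with a tilt of about 1 mrad. It sits within about 1 mm of where it was at the start. The tab spacing is 47.4–47.6 mm, the same as at the start, so both tabs are sprung out.
- **Switch:** the ball moved from x about 452 to 404 mm, which is the full throw.
- **Bowl:** after stirring, the top view showed nine beads and three gears, and the middle beads had clearly moved. I could not see inside again once the cover was on.
- **Rest of the bench:** the stick is upright in its block, and the bearing and wrench look unmoved in the pictures.

**What disagreed or went off plan:**
- **Fingertip position:** the real fingertips lie about 22 mm behind the reported TCP when shut. I confirmed this by touching the cover and allowed for it in every move after that.
- **Force peaks:** pressing on the cover's disc in that touch test and in both grips gave about 9–14 N. Pushing beads and a gear against the wall in the first half round gave about 12 N. I then stirred with a 20 mm radius, and the force fell to near zero.

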